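# Calibrate the hank scale with its check weight

## Task

Calibrate the hook scale: lift the check weight (the brass one with the ring eye) out of its wooden block by the eye, stand it upright on the worktop and let go, then take it by its body and hang it by its eye in the saddle of the scale's hook, so that it hangs freely and still. Only when it hangs there, flip the switch cover up until it stands open by itself, press the calibration switch under it right down and let it come back; leave the weight hanging and the cover open. Do not tip the weight over, strain the hook or disturb the other weights and the loupe.

Things in the scene. Friction and masses are not known exactly. Their poses are not given: they have to be found in the camera images.
- weight_centre (a point): Centre of the check weight, a brass cylinder 38 mm across and 42 mm high (about 0.4 kg) with an upright ring eye on top; on its axis, 21 mm above its underside. z is up along the cylinder, x the axis of the eye's hole. It starts in the block's middle well, sunk 38 mm with 1.5 mm play all round: the body stands only 4 mm out, so just the eye can be gripped there.
- weight_eye (a point): Centre of the ring eye's hole, 56 mm above the weight's underside (35 mm above weight_centre). The ring is round bar 8 mm thick: hole 15 mm, outside 31 mm; its top is 71.5 mm above the underside. Axes as weight_centre: hole axis x, the ring in the y-z plane.
- block_top (a point): Centre of the top of the fixed wooden weight block, 66 mm (x) by 120 mm (y), 46 mm high. Wells in a row along y: the check weight's in the middle, two knob weights 44 mm to either side, standing 18 and 14 mm out. At the start the eye's hole axis lies across the row (along x) to within 15 degrees. The worktop 0.44 m ahead of the robot (y near 0), between block and scale, is free.
- hook_saddle (a point): Saddle (lowest place) of the scale's hook, on the centre line of its 7 mm rod, 155 mm above the worktop. x points from the tip towards the load cell, z up; the hook lies in the x-z plane. Behind, the rod rises 7 mm over 45 mm to the load-cell bar (24 mm wide, top 12 mm above the saddle). Open above and beside. A hanging eye's centre is 4 mm below the saddle.
- hook_tip (a point): Centre of the rounded free end of the hook: 22 mm in front (-x) of the saddle and 12 mm above it. Same axes as hook_saddle.
- switch_guard (a joint): Hinged sheet-metal switch cover: 0 rad = shut, grows as it is lifted up and back, 1.57 upright, stop at 1.75. The hinge is stiff (about 0.03 N m): the cover stays where it is left. The hinge line runs along hook_saddle's y axis.
- guard_tab (a point): Middle of the cover's finger tab (moves with the cover), a lip 10 mm wide (y), 4 mm thick, jutting 27 mm forward from the cover's front edge. The point is 8 mm from its free end, 75 mm in front of the hinge line, 15 mm above it when shut; 40 mm of free room below, the housing 14 mm behind the point. Axes when shut: x to the rear, y along the hinge, z up.
- guard_hinge (a point): Middle of the cover's hinge line, on top of the switch housing, 49 mm above the worktop, about 130 mm to the +y side of the hook. The cover is 56 mm long, 46 mm wide and 17 mm high. y is along the hinge; the axes turn with the cover.
- cal_switch (a joint): Calibration push switch under the cover: 0 = up, 0.005 m = fully down; a spring returns it (about 5 N to press it down).
- cal_switch_top (a point): Centre of the top of the switch's round black cap, 20 mm in diameter, 58 mm above the worktop, 31 mm in front of the hinge line; it is pressed straight down. A collar 32 mm across surrounds it 8 mm lower.
- knob_weight_large: Small brass knob weight, 22 mm in diameter and 32 mm high, in a side well of the block; origin in the middle of its underside. Bystander.
- knob_weight_small: Small brass knob weight, 18 mm in diameter and 28 mm high, in the other side well; origin in the middle of its underside. Bystander.
- loupe: Folding loupe, 28 x 60 x 19 mm, lying towards the back of the worktop between block and scale; origin in the middle of its underside. Bystander.

How it is judged:
On the way, in this order (a step that is already met when the one before it is completed fails the run):
1. the check weight has been taken out of the block and stands upright on the worktop, let go (horizontal distance between weight_centre and block_top above 0.06 m and height (world z) of weight_centre below 0.03 m and angle between weight_centre's own z axis and vertical below 0.1 rad and contact force between the fingers and check_weight below 0.05 N and linear speed of check_weight below 0.03 m/s), for 0.2 s.
2. the check weight hangs by its eye in the hook's saddle, let go and still (x of weight_eye in the frame of hook_saddle between -0.01 and 0.01 m and y of weight_eye in the frame of hook_saddle between -0.005 and 0.005 m and z of weight_eye in the frame of hook_saddle between -0.007 and -0.001 m and angle between weight_centre's own z axis and vertical below 0.15 rad and contact force between check_weight and load_hook above 2 N and contact force between the fingers and check_weight below 0.05 N and linear speed of check_weight below 0.03 m/s), for 0.3 s.
3. the cover stands open by itself, at least 74 degrees up (value of joint switch_guard above 1.3 rad and contact force between anything else and switch_guard below 0.05 N), for 0.2 s.
4. the calibration switch is pressed right down (at least 4 of its 5 mm) (value of joint cal_switch above 0.004 m), for 0.1 s.
At the end, for the whole second after the job is handed in: The check weight hangs at rest and let go by its eye in the hook's saddle (eye within 10 mm of the saddle along the hook, 5 mm across, 1 to 7 mm below it, tilt under 0.15 rad, its weight on the hook); the cover stands open at 1.3 rad or more; the switch is up again (under 1.5 mm down) (x of weight_eye in the frame of hook_saddle between -0.01 and 0.01 m and y of weight_eye in the frame of hook_saddle between -0.005 and 0.005 m and z of weight_eye in the frame of hook_saddle between -0.007 and -0.001 m and angle between weight_centre's own z axis and vertical below 0.15 rad and contact force between check_weight and load_hook above 2 N and linear speed of check_weight below 0.03 m/s and value of joint switch_guard above 1.3 rad and value of joint cal_switch below 0.0015 m); the robot touches nothing.
It fails at once if the check weight is tipped over (tilt over 0.7 rad) (angle between weight_centre's own z axis and vertical above 0.7 rad).
It fails at once if the load hook is strained (over 30 N) (contact force between anything else and load_hook above 30 N).
It fails at once if the switch is pressed while the check weight is not hanging on the hook (value of joint cal_switch above 0.003 m and distance between weight_eye and hook_saddle above 0.02 m).
It fails at once if a knob weight is pulled out or knocked out of its well (moved over 10 mm) (distance of any of knob_weight_large, knob_weight_small from where it was at the start of the episode above 0.01 m).
It fails at once if the loupe is pushed away (moved over 20 mm) (distance of loupe from where it was at the start of the episode above 0.02 m).
It also fails if it takes over 70 s, if anything falls off the work surface, if the arm or the gripper's body presses on something with over 40 N, if the wrist force passes 120 N, or if a joint passes its speed limit or range.

## Robot

A 6-joint arm with a two-finger parallel gripper is mounted at the origin on a cart in front of the work surface, level with it; the furniture and walls round the work are solid. World frame = base frame: x ahead of the robot, y to its left, z up, the work surface at z = 0. Lengths are in m, angles in rad, forces in N, time in s.
With the tool pointing down it reaches from about 0.425 to 0.95 m from the base axis. Payload 3.5 kg.
Tool frame: the origin (TCP) lies midway between the tips of the shut fingers; the grasp point (between the pads) lies 19 mm behind it (arm.tcp_to_grasp is the z of the grasp point in the tool frame, in m); z points along the fingers, y is the direction in which the jaws open and shut (so a half turn about z gives the same grasp; the last joint's range is limited). The gripper opens to 85 mm and grips with 20 to 120 N. Pads are 22 mm wide; open, the fingers measure 114 mm over their backs; the gripper's body (76 mm by 85 mm) begins 54 mm behind the grasp point. The pads swing forward as they close: fully open they stand 13 mm farther back than shut.
Start: joints at [1.078, 0.286, 1.577, -0, 1.279, -0.15], TCP at [0.227, 0.636, 0.231] pointing down, gripper open.
Joint ranges: [-2.77, 2.77], [-0.9, 2.22], [0.21, 2.48], [-1.53, 4.67], [0.24, 2.81], [-2.84, 2.84]. Speed limits (rad/s): [2.79, 2.79, 3.14, 3.14, 3.14, 3.14].

## Interface

Orientations are given as a unit quaternion [w, x, y, z].
In Python, from plant import observe, camera, camera_model, arm, nets gives the robot as it stands.
- The arm moves only by the tool send_rows, never from a script. Its argument "rows" is a list of rows, each an object with "translation": the shift along the world's x, y, z in mm, a list of three; "turn": the turn about the world's z in rad; "claw": the opening in per cent of the stroke, from 0 (shut) to 100 (fully open). A call has 1 to 8 rows; each row is the pose to reach, as a shift and turn from the pose measured when the call began; what a row does not reach only later rows make up. A row lasts 1/12 s, in which the tool goes at most 41.7 mm and 7.16 degrees, less where a joint would pass 70% of its speed; a pose out of reach is approached as far as the arm can. A call with a gripper value outside its range is refused whole. The fingers move at their own pace and stop on an object; "grip_force" is the grip in N (left out, the last holds). Time passes only in rows, so rows that repeat a pose let the fingers close. It gives the time, the measured TCP pose, the force and the opening at its end, in the units of the state.
- observe(): the state, without advancing time (a new reading comes with each control period).
- camera(name): name is "scene" or "side" or "wrist"; returns the picture (384x512x3 uint8, red, green, blue); there is no depth.
- camera_model(name): a dict with "K" (3x3 intrinsics, pixels), "camera_from_world" (4x4, takes a point from world to camera coordinates). Camera axes: x right, y up, looking along -z (the intrinsics and any distortion apply to the point x, -y, -z); pixel columns grow to the right and rows downward; lengths in m; the calibration is good to about 2 mm. A picture is of the moment at which its call begins: read the wrist's pose just before it. camera_model takes no time and is no camera call; for the wrist camera it gives the pose at the moment of the call.
- arm.finish_job(): hands the job in, once; it reports no verdict.
Trained networks look in the newest picture that a camera, given by its name, has taken for a name from the list of things; names that differ only in an ending like _2 or _b are one class to them, and where a whole thing is asked for, a point or a joint stands for the part that bears it (a point fixed in the world has none). Each returns a list of dicts, best first, with "conf" (0 to 1); they miss things now and then, are a little off and sometimes report something else, mostly with a low value. They report only what shows in the picture. A call takes as long as a camera call.
- nets.search_frame(target, camera): "pixel" ([column, row] in pixels, amid what is visible of it).
The state is a dict: "clock": time; "q": joint angles; "joint_vel": joint speeds; "effort": joint torques, N m; "eef_pos": TCP position; "orientation": TCP orientation; "contact_force": force on the tool from outside, world axes, zero at the start; "ft_torque": the same for the moment, N m; "grip_width": opening from 0.0 (shut) to 1.0 (fully open).
Only numpy, scipy, OpenCV 4.12 (cv2) and the standard library are available. Lean on these libraries where they do the work, as an engineer would, in place of code of your own. Each camera call takes 0.05 s, during which the arm holds its last target.

## Working session

There is one attempt and no reset: what is moved stays moved. The work goes in short steps, Python scripts to look and compute and a tool call to move; the robot and the scene stay as the last step left them, time stands still between calls to the robot, and variables do not carry over. Pictures are saved under pics/ and viewed, and the job is handed in when it is done.

Besides the shell and the picture viewer there is one more tool, called after "Call:" as name(argument=value, ...), one argument or row to a line, values as JSON. send_rows: Moves the arm, as the interface text tells. Its arguments: {"type":"object","properties":{"rows":{"type":"array","items":{"type":"object","properties":{"translation":{"type":"array","items":{"type":"number"}},"turn":{"type":"number"},"claw":{"type":"number"}}}},"grip_force":{"type":"number"}},"required":["rows"]}

```bash
ls; mkdir -p pics
cat > h.py <<'E'
from plant import observe, camera, camera_model, arm, nets
import numpy as np, cv2
def snap(cam,fn,crop=None,scale=1):
    im=camera(cam)
    b=im[:,:,::-1]
    cv2.imwrite('pics/raw_'+fn+'.png',b)
    if crop: x0,y0,x1,y1=crop; b=b[y0:y1,x0:x1]
    if scale!=1: b=cv2.resize(b,None,fx=scale,fy=scale,interpolation=cv2.INTER_CUBIC)
    cv2.imwrite('pics/'+fn+'.png',b)
    return im
def ray(m,px):
    K=np.array(m['K']);T=np.array(m['camera_from_world'])
    R=T[:3,:3];c=-R.T@T[:3,3]
    d=np.linalg.inv(K)@np.array([px[0],px[1],1.0]); d=np.array([d[0],-d[1],-d[2]])
    d=R.T@d; return c,d/np.linalg.norm(d)
def proj(m,p):
    K=np.array(m['K']);T=np.array(m['camera_from_world'])
    q=T[:3,:3]@np.array(p)+T[:3,3]; q=np.array([q[0],-q[1],-q[2]]); u=K@q; return u[:2]/u[2]
def atz(m,px,z):
    c,d=ray(m,px); return c+d*(z-c[2])/d[2]
def tri(l):
    A=np.zeros((3,3));b=np.zeros(3)
    for m,px in l:
        c,d=ray(m,px);P=np.eye(3)-np.outer(d,d);A+=P;b+=P@c
    p=np.linalg.solve(A,b)
    return p,[np.round(proj(m,p)-np.array(px),1) for m,px in l]
E
python3 - <<'E'
from h import *
np.set_printoptions(precision=4,suppress=True)
o=observe(); print({k:np.round(v,4) for k,v in o.items()}); print(arm.tcp_to_grasp)
for c in ['scene','side','wrist']:
    snap(c,c+'0',scale=1.5); m=camera_model(c); print(c,{k:(np.array(v) if k in('K','camera_from_world') else v) for k,v in m.items()})
E
```

```text
pics
{'clock': np.float64(0.0), 'q': array([ 1.078 ,  0.2872,  1.5782,  0.    ,  1.2786, -0.15  ]), 'joint_vel': array([ 0.0011, -0.    , -0.0004,  0.0009, -0.0011, -0.0004]), 'effort': array([ -0.0012, -40.5966, -29.2632,  -0.0002,   0.0057,   0.    ]), 'eef_pos': array([0.2265, 0.6352, 0.2299]), 'orientation': array([-0.0004,  0.1706,  0.9853, -0.0011]), 'contact_force': array([0.4342, 0.2781, 0.5297]), 'ft_torque': array([0.0428, 0.0155, 0.0671]), 'grip_width': np.float64(0.9995)}
-0.0187
scene {'K': array([[496.5808,   0.    , 258.135 ],
       [  0.    , 496.5808, 181.9955],
       [  0.    ,   0.    ,   1.    ]]), 'camera_from_world': array([[-0.8886, -0.4582, -0.022 ,  0.5469],
       [ 0.2293, -0.4854,  0.8437, -0.2738],
       [-0.3972,  0.7446,  0.5364, -0.9991],
       [ 0.    ,  0.    ,  0.    ,  1.    ]])}
side {'K': array([[346.7673,   0.    , 259.0206],
       [  0.    , 346.7673, 192.7659],
       [  0.    ,   0.    ,   1.    ]]), 'camera_from_world': array([[ 0.9637, -0.2666, -0.0169, -0.6121],
       [ 0.1407,  0.4529,  0.8804, -0.1764],
       [-0.227 , -0.8508,  0.474 , -0.8337],
       [ 0.    ,  0.    ,  0.    ,  1.    ]])}
wrist {'K': array([[309.6917,   0.    , 253.1312],
       [  0.    , 309.6917, 192.6431],
       [  0.    ,   0.    ,   1.    ]]), 'camera_from_world': array([[ 0.3356,  0.942 , -0.0008, -0.6746],
       [-0.9017,  0.321 , -0.2895,  0.0377],
       [-0.2724,  0.0979,  0.9572, -0.3773],
       [ 0.    ,  0.    ,  0.    ,  1.    ]])}
```

View pics/scene0.png

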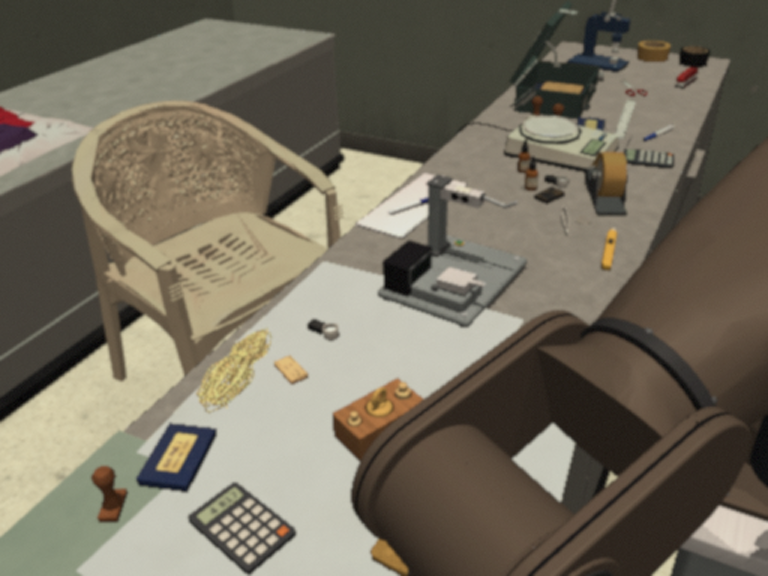

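View pics/side0.png

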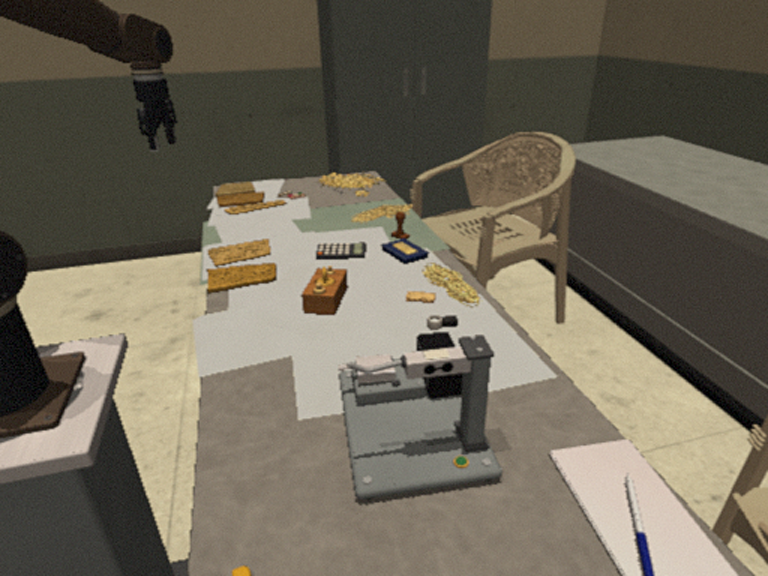

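View pics/wrist0.png

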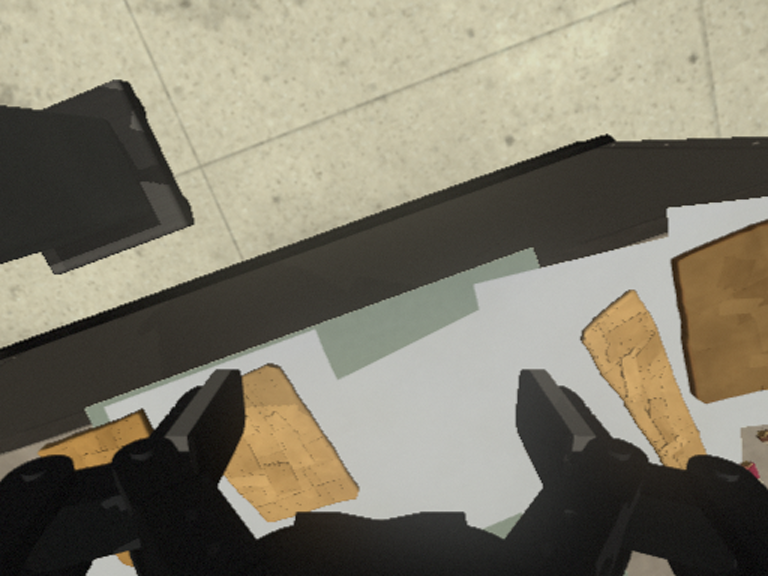

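Run:
```python
from h import *
for c in ['scene','side','wrist']:
  for t in ['weight_eye','weight_centre','block_top','hook_saddle','hook_tip','guard_tab','guard_hinge','cal_switch_top','knob_weight_large','knob_weight_small','loupe']:
    try: r=nets.search_frame(t,c)
    except Exception as e: r=[];print(e)
    print(c,t,[(np.round(a['pixel'],1).tolist(),round(a['conf'],2)) for a in r[:3]])
print(observe()['clock'])
```

```text
scene weight_eye [([250.6, 267.1], 0.79)]
scene weight_centre [([250.4, 265.3], 0.74)]
scene block_top [([243.2, 278.9], 0.74)]
scene hook_saddle [([335.4, 133.8], 0.57)]
scene hook_tip [([324.7, 134.3], 0.52)]
scene guard_tab [([303.9, 186.4], 0.58)]
scene guard_hinge [([309.5, 188.7], 0.73)]
scene cal_switch_top [([304.6, 186.5], 0.38)]
scene knob_weight_large [([266.9, 259.7], 0.67)]
scene knob_weight_small [([235.7, 278.1], 0.53)]
scene loupe [([217.5, 219.3], 0.65)]
side weight_eye []
side weight_centre []
side block_top [([216.8, 197.6], 0.64), ([217.0, 186.1], 0.43)]
side hook_saddle [([249.9, 241.9], 0.46), ([249.4, 245.5], 0.25)]
side hook_tip [([253.9, 243.1], 0.46), ([213.9, 188.4], 0.35)]
side guard_tab [([250.4, 242.9], 0.88)]
side guard_hinge [([251.6, 251.7], 0.87)]
side cal_switch_top []
side knob_weight_large []
side knob_weight_small []
side loupe [([296.7, 212.4], 0.52)]
wrist weight_eye []
wrist weight_centre []
wrist block_top []
wrist hook_saddle []
wrist hook_tip []
wrist guard_tab []
wrist guard_hinge []
wrist cal_switch_top []
wrist knob_weight_large []
wrist knob_weight_small []
wrist loupe []
1.8
```

Run:
```python
from h import *
np.set_printoptions(precision=4,suppress=True)
s=camera_model('scene');d=camera_model('side')
print('eye',atz(s,(250.6,267.1),0.064)); print('block side',atz(d,(216.8,194),0.03))
print('loupe',tri([(s,(217.5,219.3)),(d,(296.7,212.4))]))
# block corners on scene (1.5x coords): top
for p in [(334,413),(390,381)]: print(atz(s,np.array(p)/1.5,0.046))
for p in [(304,286),(318,268),(347,270),(339,291)]: print('side',atz(d,np.array(p)/1.5,0.046))
print('tip',atz(s,(513/1.5,205/1.5),0.167),atz(d,(342/1.5,362/1.5),0.167))
print('post',atz(s,(438/1.5,180/1.5),0.17),atz(d,(480/1.5,345/1.5),0.17))
print('switchhousing tab',atz(s,(440/1.5,280/1.5),0.06), atz(d,(345/1.5,375/1.5),0.06))
```

```text
eye [0.542  0.1742 0.064 ]
block side [0.5427 0.1543 0.03  ]
loupe (array([ 0.741 , -0.0015,  0.0134]), [array([-2.2, -1.9]), array([-2. ,  1.7])])
[0.5933 0.2056 0.046 ]
[0.5531 0.1096 0.046 ]
side [0.501  0.1587 0.046 ]
side [0.5412 0.2338 0.046 ]
side [0.5997 0.2051 0.046 ]
side [0.5655 0.1163 0.046 ]
tip [ 0.5062 -0.2831  0.167 ] [ 0.5013 -0.2844  0.167 ]
post [ 0.6661 -0.3159  0.17  ] [ 0.6725 -0.3033  0.17  ]
switchhousing tab [ 0.5893 -0.1558  0.06  ] [ 0.5211 -0.1721  0.06  ]
```

Run:
```python
import cv2
a=cv2.imread('pics/raw_scene0.png')[110:300,200:370]; b=cv2.imread('pics/raw_side0.png')[170:340,190:350]
cv2.imwrite('pics/a0.png',cv2.resize(a,None,fx=3.1,fy=3.1,interpolation=cv2.INTER_CUBIC)); cv2.imwrite('pics/b0.png',cv2.resize(b,None,fx=3.5,fy=3.5,interpolation=cv2.INTER_CUBIC))
```

```text
(no output)
```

View pics/a0.png

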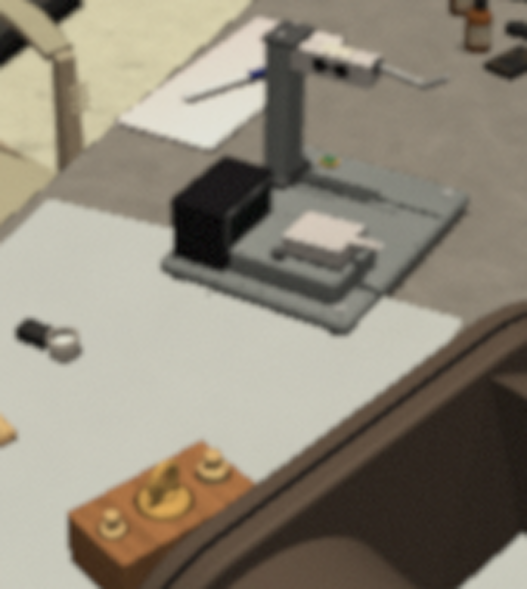

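View pics/b0.png

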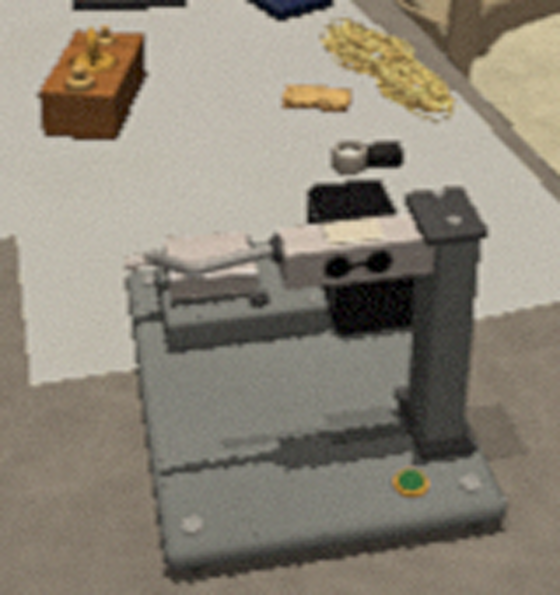

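Run:
```python
from h import *
m=camera_model('wrist');o=observe()
T=np.array(m['camera_from_world']);c=-T[:3,:3].T@T[:3,3]
w,x,y,z=o['orientation']
from scipy.spatial.transform import Rotation as Ro
R=Ro.from_quat([x,y,z,w]).as_matrix()
print('cam in tool',R.T@(c-o['eef_pos']),'look in tool',R.T@(-T[2,:3]))
```

```text
cam in tool [ 7.34752059e-02  1.04324340e-04 -1.41305329e-01] look in tool [-0.28972873  0.00118482  0.95710807]
```

Call:
send_rows(
  rows=[
    {"translation": [40,-40,10],"turn": -0.12,"claw": 60},
    {"translation": [300,-440,40],"turn": -1.6,"claw": 60},
    {"translation": [300,-440,40],"turn": -1.6,"claw": 60},
    {"translation": [300,-440,40],"turn": -1.6,"claw": 60},
    {"translation": [300,-440,40],"turn": -1.6,"claw": 60},
    {"translation": [300,-440,40],"turn": -1.6,"claw": 60},
    {"translation": [300,-440,40],"turn": -1.6,"claw": 60},
    {"translation": [300,-440,40],"turn": -1.6,"claw": 60},
  ],
)

```text
clock: 2.47
eef_pos: [0.4168, 0.362, 0.2584]
orientation: [0.0, 0.622, 0.783, 0.0]
contact_force: [0.4, 0.4, 0.7]
grip_width: 0.603
```

Call:
send_rows(
  rows=[
    {"translation": [126,-191,-10],"turn": -0.63,"claw": 60},
    {"translation": [126,-191,-10],"turn": -0.63,"claw": 60},
    {"translation": [126,-191,-10],"turn": -0.63,"claw": 60},
    {"translation": [126,-191,-10],"turn": -0.63,"claw": 60},
    {"translation": [126,-191,-10],"turn": -0.63,"claw": 60},
    {"translation": [126,-191,-10],"turn": -0.63,"claw": 60},
    {"translation": [126,-191,-10],"turn": -0.63,"claw": 60},
  ],
)

```text
clock: 3.05
eef_pos: [0.5449, 0.167, 0.2482]
orientation: [0.001, 0.836, 0.549, 0.0]
contact_force: [-0.3, 1.2, 0.4]
grip_width: 0.598
```

```bash
cat >> h.py <<'E'
def look(cam,fn,targets,crop=None,scale=1.5):
    m=camera_model(cam); im=snap(cam,fn,crop,scale)
    import json
    d={'K':np.array(m['K']).tolist(),'camera_from_world':np.array(m['camera_from_world']).tolist()}
    json.dump(d,open('pics/'+fn+'.json','w'))
    for t in targets:
        r=nets.search_frame(t,cam); print(t,[(np.round(a['pixel'],1).tolist(),round(a['conf'],2)) for a in r[:3]])
    return m,im
def mod(fn):
    import json; return json.load(open('pics/'+fn+'.json'))
E
python3 - <<'E'
from h import *
print(observe()['eef_pos'],observe()['orientation'])
look('wrist','w1',['weight_eye','block_top','knob_weight_large','knob_weight_small'])
E
```

```text
[0.54491983 0.1669741  0.24820134] [1.02914130e-03 8.35884372e-01 5.48904553e-01 2.22759590e-04]
weight_eye [([250.3, 161.9], 0.63)]
block_top [([251.0, 150.5], 0.81), ([252.3, 164.2], 0.73), ([249.8, 202.5], 0.47)]
knob_weight_large [([250.2, 201.6], 0.56), ([254.2, 128.3], 0.39)]
knob_weight_small [([251.8, 126.4], 0.49), ([249.7, 204.2], 0.48)]
```

View pics/w1.png

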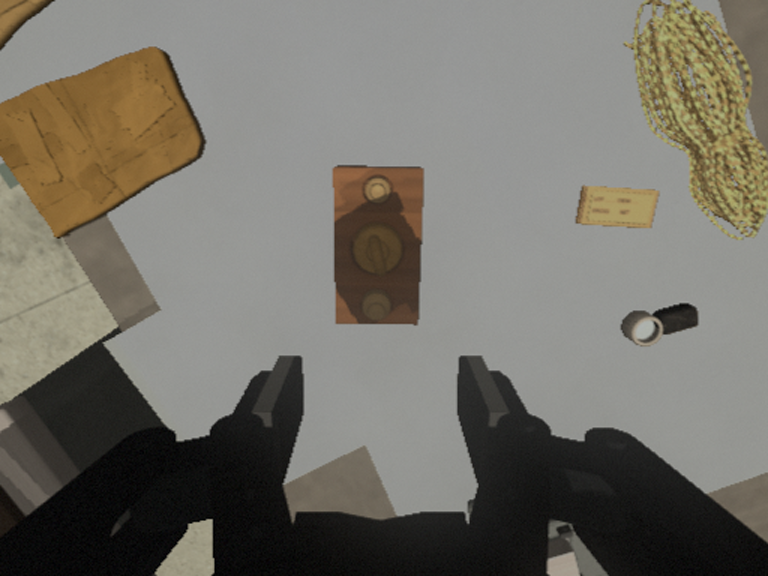

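Run:
```python
from h import *
b=cv2.imread('pics/raw_w1.png')[105:222,215:290]
b=cv2.convertScaleAbs(b,alpha=1.8,beta=10)
cv2.imwrite('pics/w1z.png',cv2.resize(b,None,fx=5,fy=5,interpolation=cv2.INTER_CUBIC))
m=mod('w1')
for px in [(250.3,161.9),(250.5,165)]: print(atz(m,px,0.064))
for p in [(334,167),(423,168),(419,322),(336,322)]: print(atz(m,np.array(p)/1.5,0.046))
```

```text
[0.5467135  0.17697965 0.064     ]
[0.54556736 0.17381285 0.064     ]
[0.53994341 0.23601985 0.046     ]
[0.59814108 0.21009445 0.046     ]
[0.5514217  0.10200059 0.046     ]
[0.49129818 0.12804565 0.046     ]
```

View pics/w1z.png

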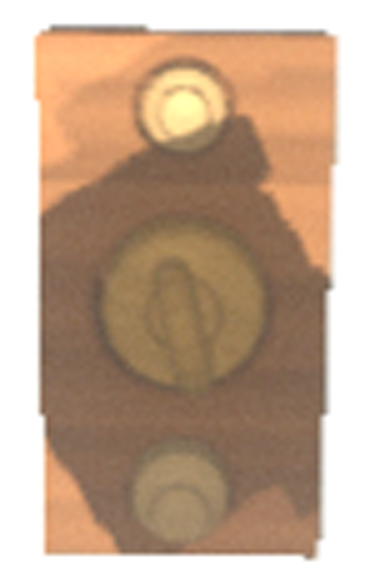

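Run:
```python
from h import *
m=mod('w1')
b=cv2.imread('pics/raw_w1.png')
from scipy.optimize import minimize
Z=6
img=cv2.resize(cv2.convertScaleAbs(b[140:195,225:280],alpha=1.8,beta=10),None,fx=Z,fy=Z,interpolation=cv2.INTER_CUBIC)
out=[]
for psi in (72,78,84):
    im=img.copy()
    c=np.array([0.5455,0.1695,0.064]); 
    for rad,col in((.0115,(255,0,0)),):
        d=np.array([np.cos(np.radians(psi)),np.sin(np.radians(psi)),0])
        for s in np.linspace(0,2*np.pi,80):
            p=c+rad*(np.cos(s)*d+np.sin(s)*np.array([0,0,1])); u=(proj(m,p)-[225,140]+.5)*Z
            cv2.circle(im,tuple(int(v) for v in u),1,col,-1)
    for s in np.linspace(0,2*np.pi,100):
        p=np.array([c[0]+.019*np.cos(s),c[1]+.019*np.sin(s),.05]);u=(proj(m,p)-[225,140]+.5)*Z
        cv2.circle(im,tuple(int(v) for v in u),1,(0,0,255),-1)
    out.append(im[:,60:300])
cv2.imwrite('pics/ov.png',np.hstack(out))
```

```text
(no output)
```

View pics/ov.png

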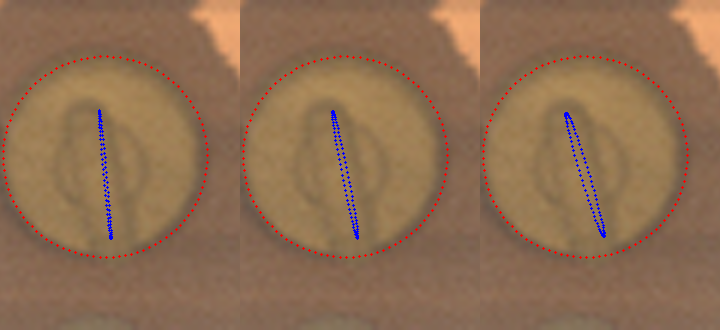

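Call:
send_rows(
  rows=[
    {"translation": [0,3,-35],"turn": 0.12,"claw": 40},
    {"translation": [0,3,-70],"turn": 0.243,"claw": 40},
    {"translation": [0,3,-98],"turn": 0.243,"claw": 40},
    {"translation": [0,3,-98],"turn": 0.243,"claw": 40},
    {"translation": [0,3,-98],"turn": 0.243,"claw": 40},
  ],
)

```text
clock: 3.72
eef_pos: [0.5404, 0.1762, 0.1492]
orientation: [-0.001, 0.76, 0.65, -0.001]
contact_force: [0.8, 0.7, 1.1]
grip_width: 0.401
```

Run:
```python
from h import *
print(observe()['eef_pos'],observe()['orientation'])
m,im=look('wrist','w2',['weight_eye','block_top'])
b=im[:,:,::-1][150:320,190:320]
cv2.imwrite('pics/w2z.png',cv2.resize(cv2.convertScaleAbs(b,alpha=1.8,beta=10),None,fx=3.5,fy=3.5,interpolation=cv2.INTER_CUBIC))
```

```text
[0.54040543 0.17615829 0.14916566] [-0.00108019  0.76022364  0.64965934 -0.00126147]
weight_eye [([259.5, 201.0], 0.92)]
block_top [([266.0, 178.4], 0.96)]
```

View pics/w2.png

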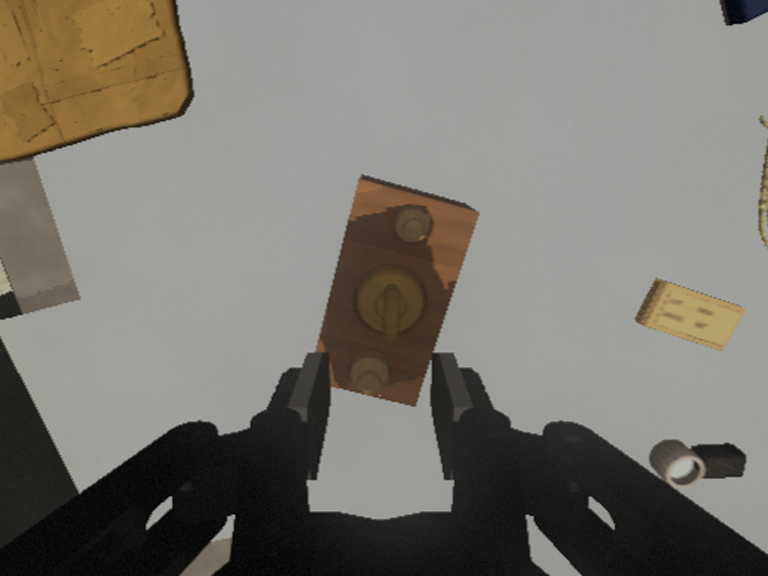

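View pics/w2z.png

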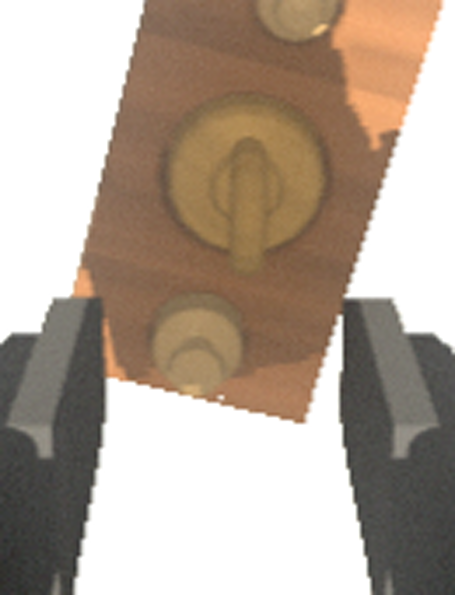

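```bash
cat >> h.py <<'E'
def overlay(fn,c,psi,zb,crop,Z,gain=1.8,dots=()):
    m=mod(fn);b=cv2.imread('pics/raw_'+fn+'.png');x0,y0,x1,y1=crop
    im=cv2.resize(cv2.convertScaleAbs(b[y0:y1,x0:x1],alpha=gain,beta=10),None,fx=Z,fy=Z,interpolation=cv2.INTER_CUBIC)
    def dot(p,col,r=1):
        u=(proj(m,p)-[x0,y0]+.5)*Z; cv2.circle(im,tuple(int(v) for v in u),r,col,-1)
    c=np.array(c);d=np.array([np.cos(np.radians(psi)),np.sin(np.radians(psi)),0])
    for s in np.linspace(0,2*np.pi,60):
        for r in (.0075,.0155): dot(c+r*(np.cos(s)*d+np.sin(s)*np.array([0,0,1])),(255,0,0))
        dot([c[0]+.019*np.cos(s),c[1]+.019*np.sin(s),zb],(0,0,255))
    for p in dots: dot(p,(0,255,0),2)
    return im
E
python3 - <<'E'
from h import *
print(observe()['eef_pos'],observe()['joint_vel'])
print(tri([(mod('w1'),(250.3,161.9+3)),(mod('w2'),(259.8,201))]))
c=(0.5446,0.170,.064)
a=overlay('w1',c,80.5,.05,(225,140,280,195),6)
b=overlay('w2',c,80.5,.05,(225,165,300,240),6)
h=max(a.shape[0],b.shape[0]); a=cv2.copyMakeBorder(a,0,h-a.shape[0],0,0,cv2.BORDER_CONSTANT)
cv2.imwrite('pics/ov2.png',np.hstack([a,b]))
E
```

```text
[0.54370961 0.17597757 0.15352979] [-7.97679417e-03 -9.14400822e-03 -5.38994478e-03  2.03326577e-04
 -2.09793974e-03  6.48557489e-05]
(array([0.5454189 , 0.17390198, 0.06334991]), [array([ 0., -0.]), array([-0.1,  0. ])])
```

View pics/ov2.png

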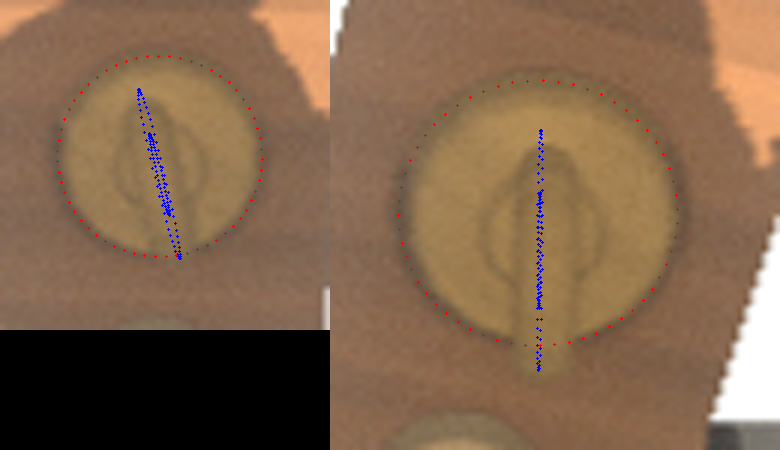

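Call:
send_rows(
  rows=[
    {"translation": [2,-6,-30],"turn": 0,"claw": 40},
    {"translation": [2,-6,-58],"turn": 0,"claw": 40},
    {"translation": [2,-6,-58],"turn": 0,"claw": 40},
    {"translation": [2,-6,-58],"turn": 0,"claw": 40},
    {"translation": [2,-6,-58],"turn": 0,"claw": 40},
  ],
)

```text
clock: 4.28
eef_pos: [0.5473, 0.1703, 0.0981]
orientation: [0.002, 0.76, 0.649, 0.004]
contact_force: [0.5, 0.0, 1.3]
grip_width: 0.4
```

Run:
```python
from h import *
for i in range(2):
  o=observe();print(o['eef_pos'],o['orientation'],o['clock'])
  m,im=look('wrist','w3',[],crop=(150,120,370,320),scale=3.5)
```

```text
[0.54730925 0.17029153 0.09810097] [0.00240907 0.76047328 0.64935168 0.00412064] 4.2833
[0.54761887 0.17031921 0.09848433] [0.00269438 0.76044494 0.64938102 0.00453105] 4.3333
```

View pics/w3.png

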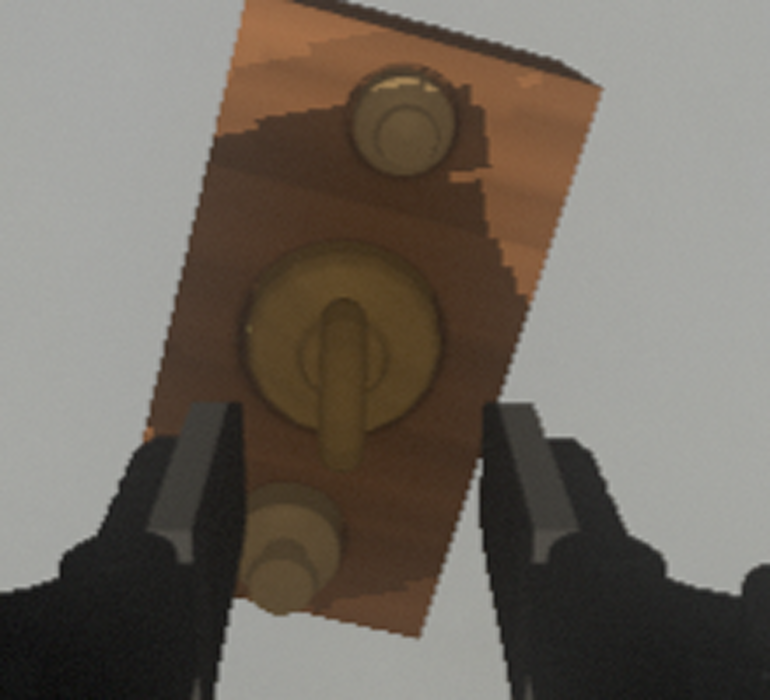

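Call:
send_rows(
  rows=[
    {"translation": [-2.7,-0.5,-20],"turn": 0,"claw": 40},
    {"translation": [-2.7,-0.5,-40],"turn": 0,"claw": 40},
    {"translation": [-2.7,-0.5,-40],"turn": 0,"claw": 40},
    {"translation": [-2.7,-0.5,-40],"turn": 0,"claw": 40},
  ],
)

```text
clock: 4.72
eef_pos: [0.5448, 0.1699, 0.0589]
orientation: [0.003, 0.76, 0.649, 0.004]
contact_force: [0.4, -0.5, -0.1]
grip_width: 0.398
```

Run:
```python
from h import *
o=observe();print(o['eef_pos'],o['orientation'],o['contact_force'])
m,im=look('wrist','w4',[],crop=(150,120,370,320),scale=3.5)
look('side','s4',[],crop=(190,150,250,230),scale=7)
```

```text
[0.54477464 0.16989302 0.05885036] [0.00256047 0.76040361 0.6494314  0.00431787] [ 0.39558555 -0.50026827 -0.07221141]
```

View pics/w4.png

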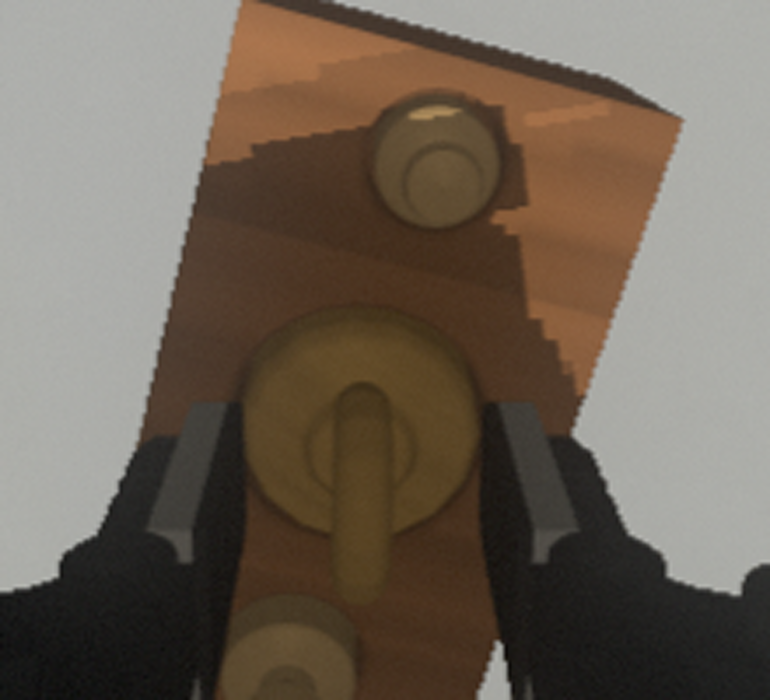

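View pics/s4.png

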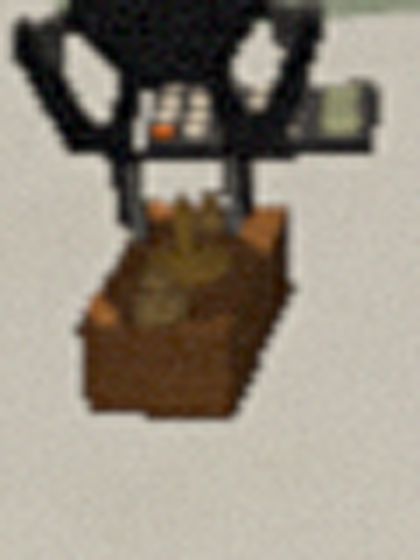

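Call:
send_rows(
  grip_force=40,
  rows=[
    {"translation": [0,0,0],"turn": 0,"claw": 5},
    {"translation": [0,0,0],"turn": 0,"claw": 0},
    {"translation": [0,0,0],"turn": 0,"claw": 0},
    {"translation": [0,0,0],"turn": 0,"claw": 0},
    {"translation": [0,0,0],"turn": 0,"claw": 0},
    {"translation": [0,0,0],"turn": 0,"claw": 0},
  ],
)

```text
clock: 5.32
eef_pos: [0.5467, 0.1704, 0.062]
orientation: [0.004, 0.76, 0.649, 0.006]
contact_force: [-2.8, 0.9, 6.4]
grip_width: 0.075
```

Run:
```python
from h import *
o=observe();print(o['eef_pos'],o['orientation'],o['contact_force'],o['grip_width'])
m,im=look('wrist','w5',[],crop=(150,120,370,320),scale=3.5)
```

```text
[0.54665171 0.17036964 0.06195093] [0.00356751 0.7604401  0.64936871 0.00619648] [-2.78905574  0.9246471   6.42043943] 0.07491572338373828
```

View pics/w5.png

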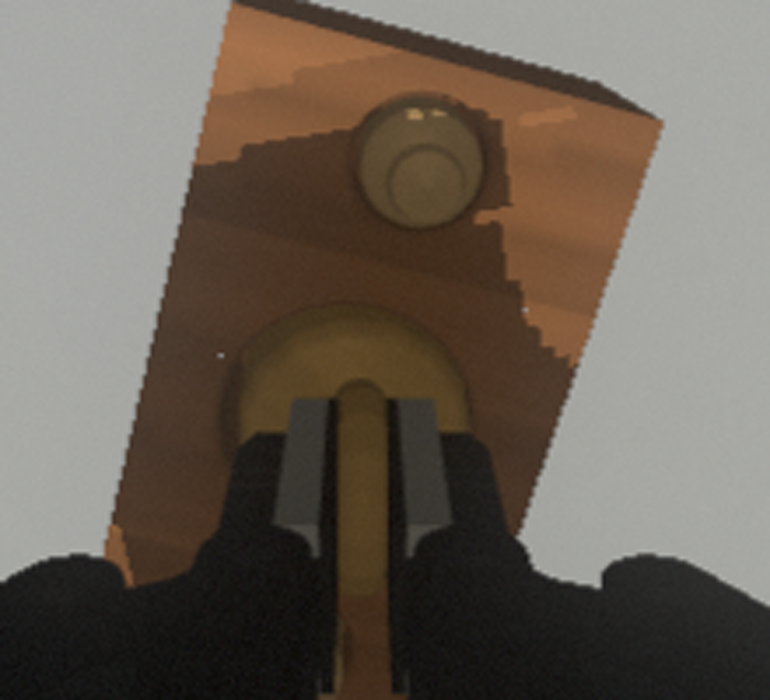

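Call:
send_rows(
  rows=[
    {"translation": [0,0,3],"turn": 0,"claw": 0},
    {"translation": [0,0,10],"turn": 0,"claw": 0},
    {"translation": [0,0,20],"turn": 0,"claw": 0},
    {"translation": [0,0,35],"turn": 0,"claw": 0},
    {"translation": [0,0,50],"turn": 0,"claw": 0},
    {"translation": [0,0,60],"turn": 0,"claw": 0},
    {"translation": [0,0,60],"turn": 0,"claw": 0},
  ],
)

```text
clock: 5.95
eef_pos: [0.5485, 0.1706, 0.1252]
orientation: [0.005, 0.76, 0.649, 0.009]
contact_force: [1.4, 0.1, -3.7]
grip_width: 0.074
```

Run:
```python
from h import *
o=observe();print(o['eef_pos'],o['orientation'],o['contact_force'],o['grip_width'])
m,im=look('wrist','w6',[],crop=(120,120,400,384),scale=2.1)
look('side','s6',[],crop=(190,130,250,230),scale=5)
```

```text
[0.54853393 0.17061888 0.1251677 ] [0.00518456 0.76039113 0.64938763 0.00861109] [ 1.42167989  0.13957672 -3.74544151] 0.0736772792716434
```

View pics/w6.png

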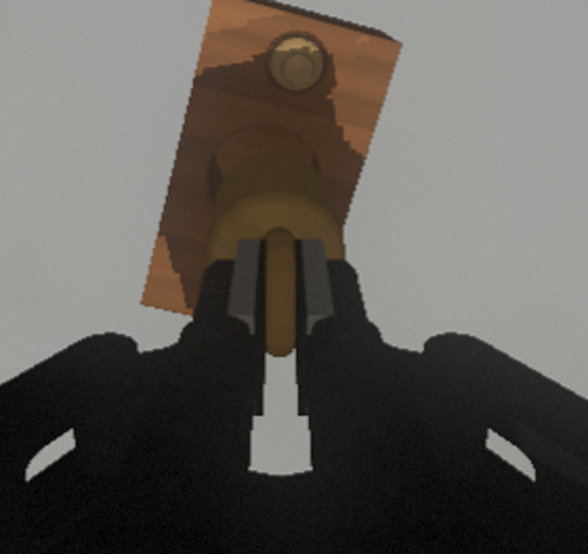

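View pics/s6.png

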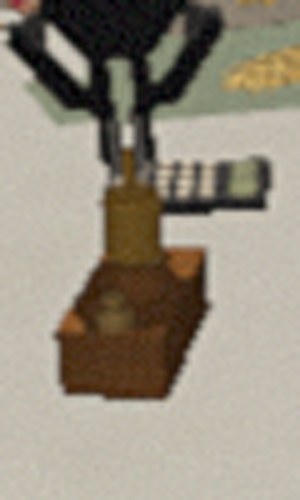

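Run:
```python
from h import *
o=observe();print(o['q'],o['eef_pos'],o['orientation'],o['contact_force'],o['grip_width'],o['clock'])
```

```text
[1.24596217e-01 1.70571948e-01 1.92643324e+00 9.12047174e-04
 1.02960060e+00 2.81295127e-01] [0.54670497 0.17035676 0.12224291] [0.00379403 0.7604116  0.64939811 0.00647379] [-0.23228974  0.29958256 -4.90357969] 0.07653358288555889 6.05
```

Call:
send_rows(
  rows=[
    {"translation": [-4,-10,5],"turn": 0,"claw": 0},
    {"translation": [-14,-30,5],"turn": 0,"claw": 0},
    {"translation": [-27,-56,5],"turn": 0,"claw": 0},
    {"translation": [-40,-84,5],"turn": 0,"claw": 0},
    {"translation": [-53,-112,3],"turn": 0,"claw": 0},
    {"translation": [-65,-138,-5],"turn": 0,"claw": 0},
    {"translation": [-74,-154,-20],"turn": 0,"claw": 0},
    {"translation": [-77,-160,-35],"turn": 0,"claw": 0},
  ],
)

```text
clock: 6.72
eef_pos: [0.4678, 0.008, 0.0864]
orientation: [0.004, 0.761, 0.649, 0.006]
contact_force: [-0.6, -0.5, -4.9]
grip_width: 0.079
```

Call:
send_rows(
  rows=[
    {"translation": [0,0,-10],"turn": 0,"claw": 0},
    {"translation": [0,0,-20],"turn": 0,"claw": 0},
    {"translation": [0,0,-20],"turn": 0,"claw": 0},
    {"translation": [0,0,-20],"turn": 0,"claw": 0},
  ],
)

```text
clock: 7.05
eef_pos: [0.4676, 0.0085, 0.0658]
orientation: [0.003, 0.761, 0.649, 0.005]
contact_force: [-0.4, -0.3, -3.9]
grip_width: 0.074
```

Run:
```python
from h import *
o=observe();print(o['eef_pos'],o['orientation'],o['contact_force'],o['grip_width'],o['clock'])
look('side','s7',[],crop=(150,150,290,260),scale=5)
o=observe();print(o['eef_pos'],o['orientation'],o['contact_force'],o['grip_width'],o['clock'])
```

```text
[0.46755058 0.00849202 0.06583837] [0.00305826 0.76092508 0.64881147 0.00522999] [-0.37921824 -0.33848462 -3.91907074] 0.0735627549048558 7.05
[0.46828098 0.00843807 0.06660066] [0.00378276 0.76084489 0.64889695 0.00578721] [ 0.07876033 -1.27810971 -4.80287702] 0.07886630731586493 7.1
```

View pics/s7.png

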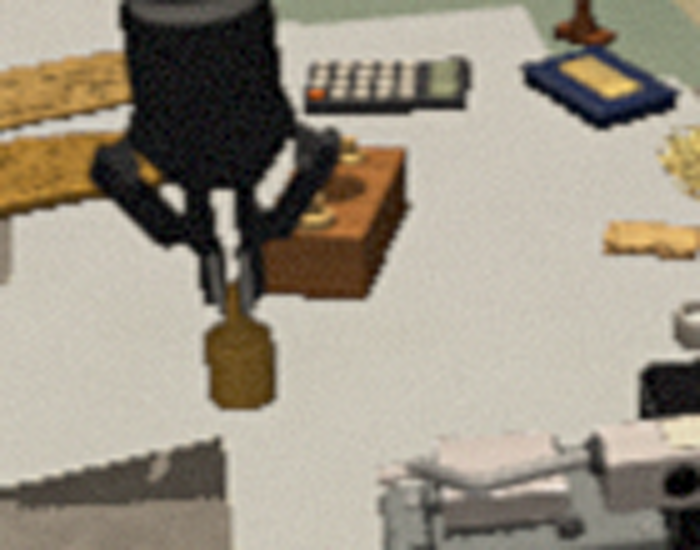

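Call:
send_rows(
  rows=[
    {"translation": [0,0,-5],"turn": 0,"claw": 0},
    {"translation": [0,0,-8],"turn": 0,"claw": 0},
    {"translation": [0,0,-10],"turn": 0,"claw": 0},
    {"translation": [0,0,-11.5],"turn": 0,"claw": 0},
    {"translation": [0,0,-11.5],"turn": 0,"claw": 0},
  ],
)

```text
clock: 7.52
eef_pos: [0.4681, 0.0086, 0.0548]
orientation: [0.004, 0.761, 0.649, 0.006]
contact_force: [0.5, 0.2, -3.9]
grip_width: 0.075
```

Call:
send_rows(
  rows=[
    {"translation": [0,0,-1],"turn": 0,"claw": 0},
    {"translation": [0,0,-2],"turn": 0,"claw": 0},
    {"translation": [0,0,-2],"turn": 0,"claw": 0},
  ],
)

```text
clock: 7.77
eef_pos: [0.4687, 0.0086, 0.0539]
orientation: [0.004, 0.761, 0.649, 0.006]
contact_force: [-2.2, 0.9, 3.0]
grip_width: 0.078
```

Call:
send_rows(
  rows=[
    {"translation": [0,0,0],"turn": 0,"claw": 12},
    {"translation": [0,0,0],"turn": 0,"claw": 25},
    {"translation": [0,0,0],"turn": 0,"claw": 40},
    {"translation": [0,0,5],"turn": 0,"claw": 40},
    {"translation": [0,0,30],"turn": 0,"claw": 40},
    {"translation": [0,0,60],"turn": 0,"claw": 40},
    {"translation": [0,0,90],"turn": 0,"claw": 60},
    {"translation": [0,0,90],"turn": 0,"claw": 60},
  ],
)

```text
clock: 8.43
eef_pos: [0.4732, 0.0077, 0.1511]
orientation: [0.009, 0.761, 0.649, 0.01]
contact_force: [1.0, -0.7, 0.2]
grip_width: 0.599
```

Run:
```python
from h import *
o=observe();print(o['eef_pos'],o['orientation'],o['contact_force'],o['grip_width'],o['clock'])
look('side','s8',['weight_eye','weight_centre'],crop=(150,150,290,260),scale=5)
look('wrist','w8',['weight_eye','weight_centre'],scale=1.5)
```

```text
[0.47321956 0.00773875 0.15107815] [0.00902662 0.76061902 0.64905897 0.00998423] [ 0.96282184 -0.71592354  0.22202424] 0.599358117953943 8.4333
weight_eye [([295.7, 214.4], 0.63), ([199.1, 229.4], 0.58)]
weight_centre [([196.3, 224.2], 0.6)]
weight_eye [([247.8, 191.6], 0.9)]
weight_centre [([250.0, 189.3], 0.63)]
```

View pics/s8.png

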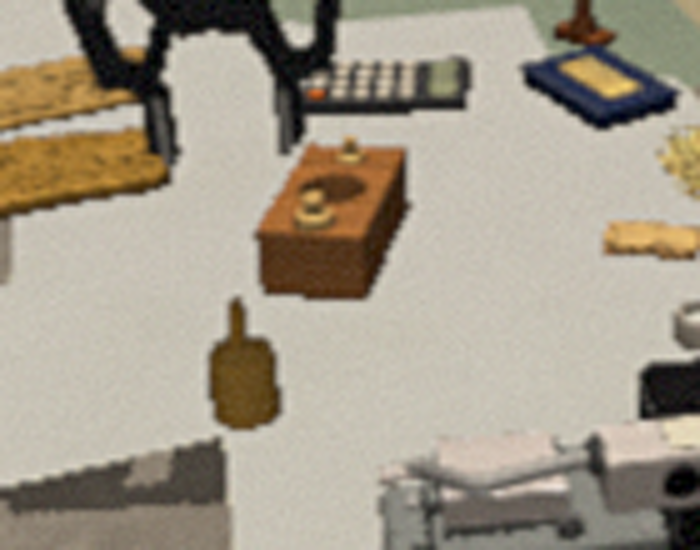

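View pics/w8.png

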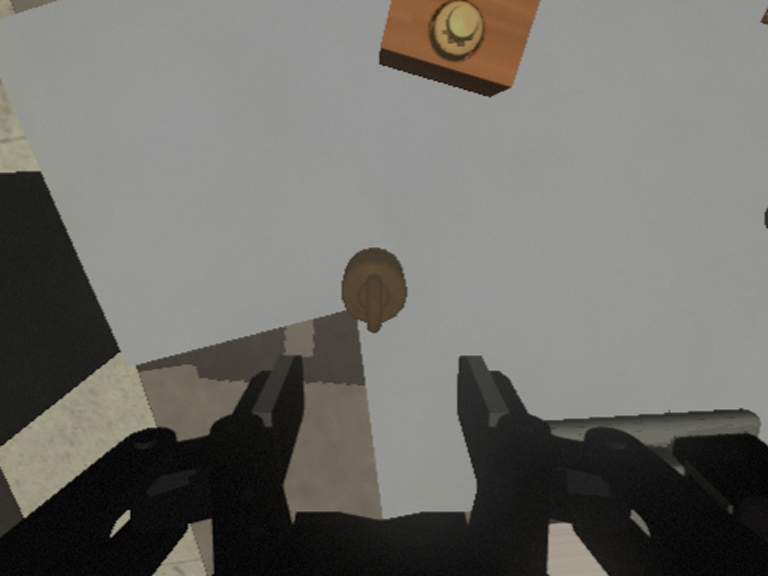

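Call:
send_rows(
  rows=[
    {"translation": [0,-10,40],"turn": 0.12,"claw": 70},
    {"translation": [0,-30,80],"turn": 0.24,"claw": 70},
    {"translation": [10,-60,120],"turn": 0.36,"claw": 70},
    {"translation": [27,-100,160],"turn": 0.48,"claw": 70},
    {"translation": [27,-140,180],"turn": 0.6,"claw": 70},
    {"translation": [27,-170,180],"turn": 0.72,"claw": 70},
    {"translation": [27,-200,180],"turn": 0.84,"claw": 70},
    {"translation": [27,-200,180],"turn": 0.96,"claw": 70},
  ],
)

```text
clock: 9.4
eef_pos: [0.4948, -0.1963, 0.3225]
orientation: [0.0, 0.375, 0.927, 0.004]
contact_force: [-0.4, -0.4, -0.8]
grip_width: 0.696
```

Call:
send_rows(
  rows=[
    {"translation": [0,-8,0],"turn": 0.12,"claw": 70},
    {"translation": [0,-8,0],"turn": 0.24,"claw": 70},
    {"translation": [0,-8,0],"turn": 0.36,"claw": 70},
    {"translation": [0,-8,0],"turn": 0.48,"claw": 70},
    {"translation": [0,-8,0],"turn": 0.61,"claw": 70},
    {"translation": [0,-8,0],"turn": 0.61,"claw": 70},
    {"translation": [0,-8,0],"turn": 0.61,"claw": 70},
  ],
)

```text
clock: 9.98
eef_pos: [0.4945, -0.2042, 0.3211]
orientation: [-0.002, 0.081, 0.997, 0.005]
contact_force: [0.2, 1.0, -0.2]
grip_width: 0.698
```

Run:
```python
from h import *
o=observe();print(o['eef_pos'],o['orientation'],o['q'],o['clock'])
look('wrist','h1',['hook_saddle','hook_tip','guard_tab','guard_hinge','cal_switch_top'],scale=1.5)
o=observe();print(o['eef_pos'],o['orientation'],o['clock'])
```

```text
[ 0.4945122  -0.20416009  0.32109288] [-0.00193886  0.08080112  0.99671605  0.00495236] [-0.5845001  -0.07862944  1.80943632  0.0068828   1.41896569 -1.99458437] 9.9833
hook_saddle [([172.5, 221.0], 0.63)]
hook_tip [([175.1, 221.6], 0.66)]
guard_tab [([288.4, 200.1], 0.66)]
guard_hinge [([285.6, 203.0], 0.7)]
cal_switch_top []
[ 0.49473993 -0.20424371  0.32239571] [-9.23145477e-04  7.97616909e-02  9.96803876e-01  4.38777311e-03] 10.2833
```

View pics/h1.png

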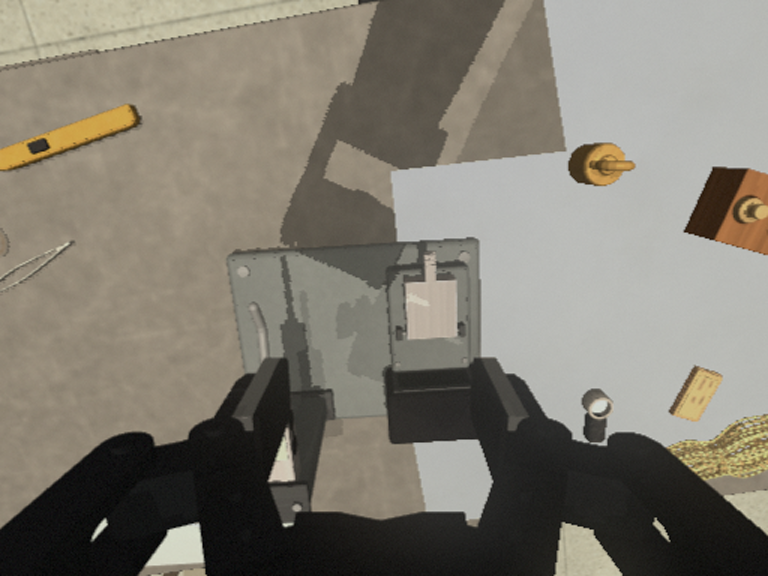

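Call:
send_rows(
  rows=[
    {"translation": [30,-40,0],"turn": 0,"claw": 70},
    {"translation": [60,-70,0],"turn": 0,"claw": 70},
    {"translation": [65,-70,0],"turn": 0,"claw": 70},
    {"translation": [65,-70,0],"turn": 0,"claw": 70},
    {"translation": [65,-70,0],"turn": 0,"claw": 70},
  ],
)

```text
clock: 10.7
eef_pos: [0.5597, -0.2743, 0.3217]
orientation: [-0.002, 0.08, 0.997, 0.005]
contact_force: [0.2, -0.8, -0.6]
grip_width: 0.702
```

Run:
```python
from h import *
o=observe();print(o['eef_pos'],o['orientation'],o['clock'])
look('wrist','h2',['hook_saddle','hook_tip','guard_tab','guard_hinge'],scale=1.5)
o=observe();print(o['eef_pos'],o['orientation'],o['clock'])
```

```text
[ 0.55972052 -0.27433296  0.32174083] [-0.00161721  0.08006753  0.99677634  0.00484818] 10.7
hook_saddle [([226.9, 164.5], 0.88)]
hook_tip [([229.0, 162.5], 0.75), ([451.9, 46.5], 0.67)]
guard_tab [([333.9, 146.5], 0.88), ([228.2, 164.8], 0.33)]
guard_hinge [([333.4, 150.1], 0.59)]
[ 0.55930369 -0.27346369  0.32310138] [-5.76905601e-04  7.95168796e-02  9.96824531e-01  4.19376439e-03] 10.95
```

View pics/h2.png

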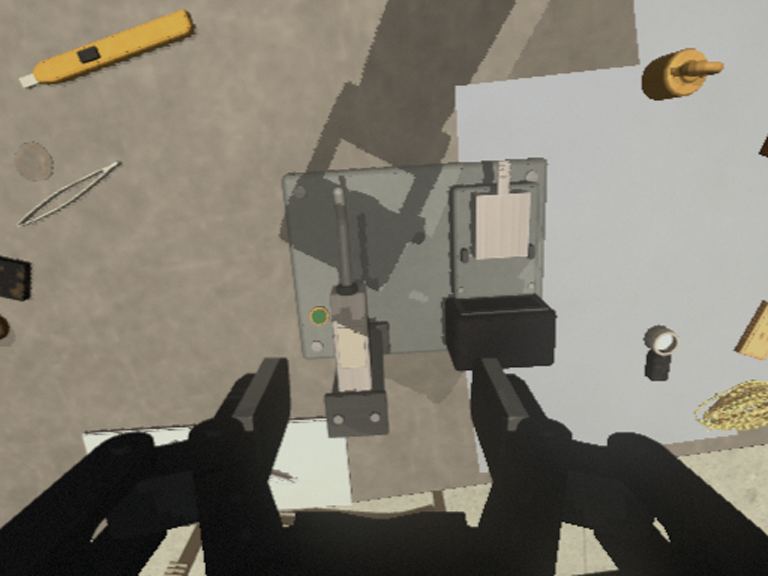

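Run:
```python
from h import *
def z(fn,crop,Z):
    b=cv2.imread('pics/raw_'+fn+'.png');x0,y0,x1,y1=crop
    return cv2.resize(cv2.convertScaleAbs(b[y0:y1,x0:x1],alpha=1.4,beta=10),None,fx=Z,fy=Z,interpolation=cv2.INTER_CUBIC)
cv2.imwrite('pics/z1.png',np.hstack([z('h1',(150,150,220,250),6),z('h2',(200,100,260,200),6)]))
cv2.imwrite('pics/z2.png',np.hstack([z('h1',(250,150,325,240),5),z('h2',(295,95,375,185),5)]))
```

```text
(no output)
```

View pics/z1.png

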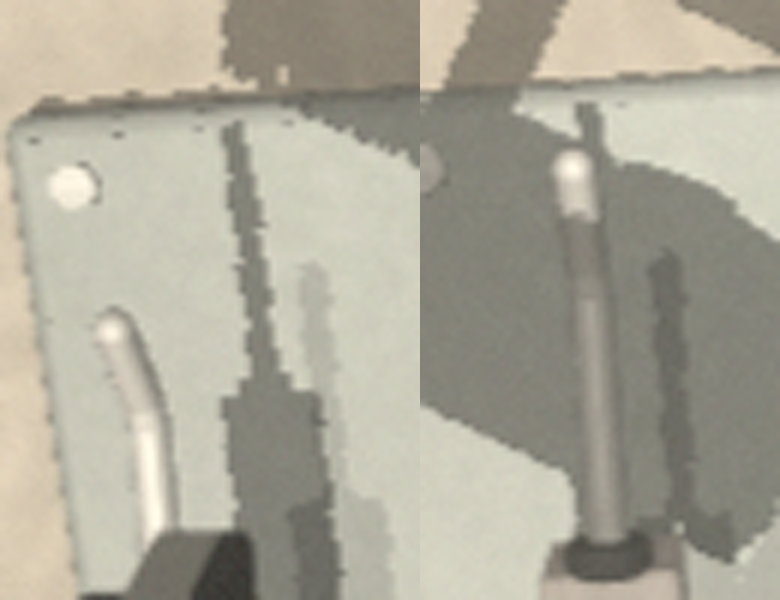

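View pics/z2.png

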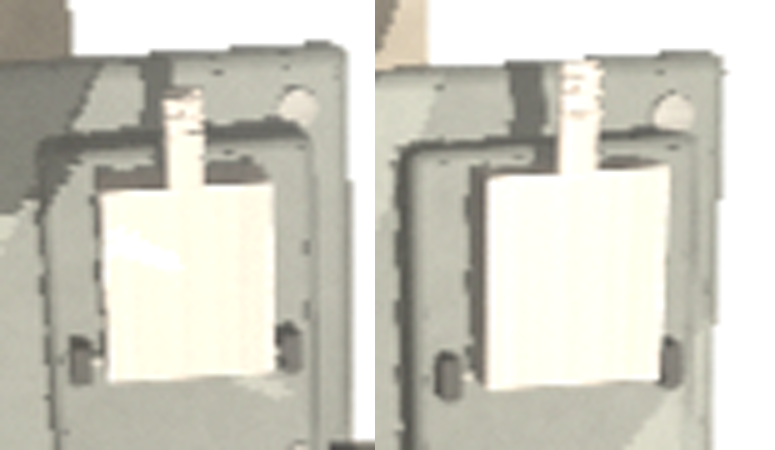

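Run:
```python
from h import *
np.set_printoptions(precision=4,suppress=True)
a,b=mod('h1'),mod('h2');s,d=camera_model('scene'),camera_model('side')
def h1(x,y,o,Z): return (o[0]+x/Z-.5,o[1]+y/Z-.5)
def rep(n,p1,p2,z):
    print(n,*tri([(a,p1),(b,p2)]),'atz',atz(a,p1,z)[:2],atz(b,p2,z)[:2])
rep('tip',h1(111,325,(150,150),6),h1(153,168,(200,100),6),.167)
rep('knee',h1(148,412,(150,150),6),h1(170,285,(200,100),6),.155)
print('rodend',atz(b,h1(185,540,(200,100),6),.162))
O1,O2=(250,150),(295,95)
rep('tabend',h1(182,92,O1,5),h1(205,60,O2,5),.066)
rep('tabbase',h1(187,188,O1,5),h1(205,174,O2,5),.066)
for n,p,q in [('FL',(102,192),(112,178)),('FR',(272,184),(293,167)),('RL',(108,381),(112,389)),('RR',(277,373),(287,379))]:
    rep(n,h1(*p,O1,5),h1(*q,O2,5),.066)
# pins hinge
rep('pinL',h1(80,360,O1,5),h1(73,378,O2,5),.049)
rep('pinR',h1(292,348,O1,5),h1(297,365,O2,5),.049)
# weight in h1,h2 from net earlier scaled image
rep('eye',(612/1.5,166/1.5),(704/1.5,69/1.5),.056)
```

```text
tip [ 0.508  -0.2913  0.1656] [array([0.3, 0.2]), array([-0.3, -0.2])] atz [ 0.5073 -0.291 ] [ 0.5081 -0.2909]
knee [ 0.5283 -0.2929  0.1531] [array([0., 0.]), array([-0., -0.])] atz [ 0.5276 -0.2924] [ 0.5281 -0.2927]
rodend [ 0.5699 -0.2974  0.162 ]
tabend [ 0.5117 -0.1617  0.0725] [array([-0.2, -0.2]), array([0.2, 0.2])] atz [ 0.5135 -0.1609] [ 0.5119 -0.1602]
tabbase [ 0.5394 -0.1629  0.067 ] [array([0.1, 0.1]), array([-0.1, -0.1])] atz [ 0.5395 -0.163 ] [ 0.5397 -0.1626]
FL [ 0.5372 -0.1856  0.0647] [array([-0.1, -0.1]), array([0.1, 0.1])] atz [ 0.5369 -0.1855] [ 0.5369 -0.186 ]
FR [ 0.5413 -0.1409  0.0682] [array([-0.1, -0.1]), array([0.1, 0.1])] atz [ 0.5421 -0.1405] [ 0.5415 -0.1404]
RL [ 0.5913 -0.1916  0.0656] [array([0.1, 0.1]), array([-0.2, -0.1])] atz [ 0.5909 -0.1917] [ 0.5914 -0.1915]
RR [ 0.5965 -0.1453  0.0652] [array([-0.1, -0.1]), array([0.1, 0.1])] atz [ 0.5962 -0.1453] [ 0.5961 -0.1457]
pinL [ 0.5912 -0.1985  0.0473] [array([0.1, 0.1]), array([-0.1, -0.1])] atz [ 0.5903 -0.1987] [ 0.591  -0.1986]
pinR [ 0.597  -0.1379  0.049 ] [array([0.2, 0.2]), array([-0.2, -0.2])] atz [ 0.5967 -0.1381] [ 0.5973 -0.1376]
eye [ 0.4672 -0.0009  0.0681] [array([1.1, 0.9]), array([-1.2, -0.9])] atz [0.4673 0.0037] [0.4678 0.0087]
```

Run:
```python
from h import *
print(atz(mod('w8'),(247.8,191.6),.056))
c=(0.468,0.0085,.056)
a=overlay('w8',c,81,.042,(215,155,285,230),6,1.6)
b=overlay('h1',c,81,.042,(365,85,435,135),6,1.2)
h=max(a.shape[0],b.shape[0]); b=cv2.copyMakeBorder(b,0,h-b.shape[0],0,0,cv2.BORDER_CONSTANT)
cv2.imwrite('pics/ov3.png',cv2.resize(np.hstack([a,b]),None,fx=.9,fy=.9))
```

```text
[0.46740708 0.01467165 0.056     ]
```

View pics/ov3.png

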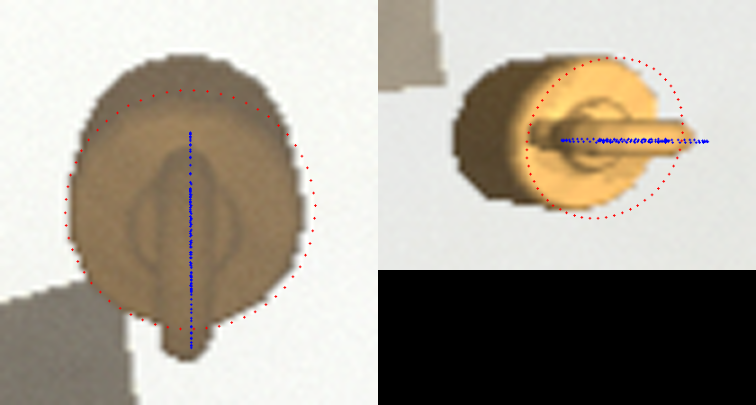

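Call:
send_rows(
  rows=[
    {"translation": [-12,38,0],"turn": 0,"claw": 80},
    {"translation": [-24,76,-20],"turn": 0,"claw": 80},
    {"translation": [-38,114,-60],"turn": 0,"claw": 80},
    {"translation": [-50,152,-80],"turn": 0,"claw": 80},
    {"translation": [-64,190,-100],"turn": 0,"claw": 80},
    {"translation": [-76,228,-130],"turn": 0,"claw": 80},
    {"translation": [-88,265,-160],"turn": 0,"claw": 80},
    {"translation": [-92,280,-180],"turn": 0,"claw": 80},
  ],
)

```text
clock: 11.62
eef_pos: [0.4714, -0.0073, 0.1586]
orientation: [0.001, 0.079, 0.997, 0.004]
contact_force: [1.0, -0.2, -0.1]
grip_width: 0.8
```

Run:
```python
from h import *
look('wrist','g0',[])
o=observe();print(o['eef_pos'],o['orientation'],o['clock'])
m,im=look('wrist','g1',['weight_eye'],scale=1.5)
o=observe();print(o['eef_pos'],o['orientation'],o['clock'])
```

```text
[ 0.46507151 -0.00244522  0.15102242] [-0.00627283  0.07814851  0.99690019  0.00659321] 11.6667
weight_eye [([260.2, 183.0], 0.77)]
[ 0.46911046 -0.00681247  0.15573484] [-0.00312754  0.07760651  0.99696882  0.00454126] 11.7667
```

View pics/g1.png

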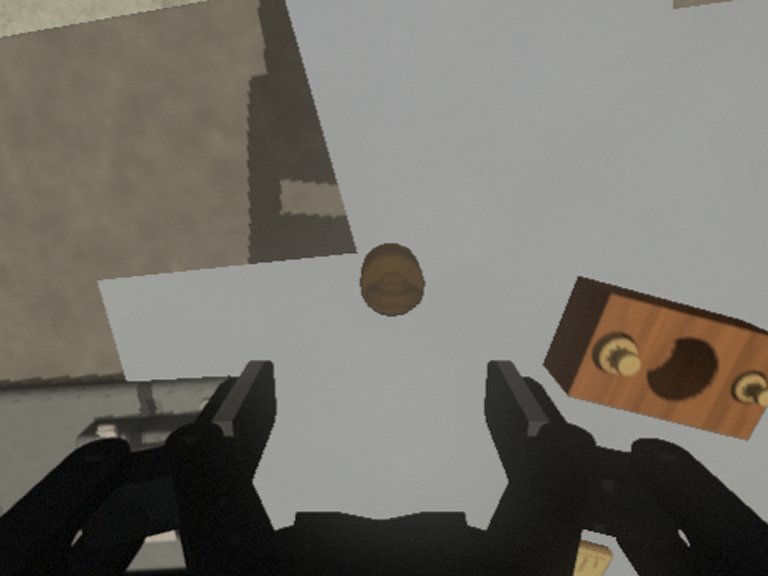

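Run:
```python
from h import *
o=observe();print(o['eef_pos'],o['orientation'],o['clock'],o['joint_vel'])
m=mod('g1'); print(atz(m,(392/1.5,282/1.5),.056), atz(m,(392/1.5,273/1.5),.042))
c=(0.467,0.005,.056)
cv2.imwrite('pics/ov4.png',overlay('g1',c,81,.042,(220,150,300,225),7,1.6))
```

```text
[ 0.46911046 -0.00681247  0.15573484] [-0.00312754  0.07760651  0.99696882  0.00454126] 11.7667 [-0.04334819 -0.00512148 -0.10169233 -0.01255772 -0.00767677 -0.00945308]
[0.45943936 0.00649689 0.056     ] [0.45814762 0.00723812 0.042     ]
```

View pics/ov4.png

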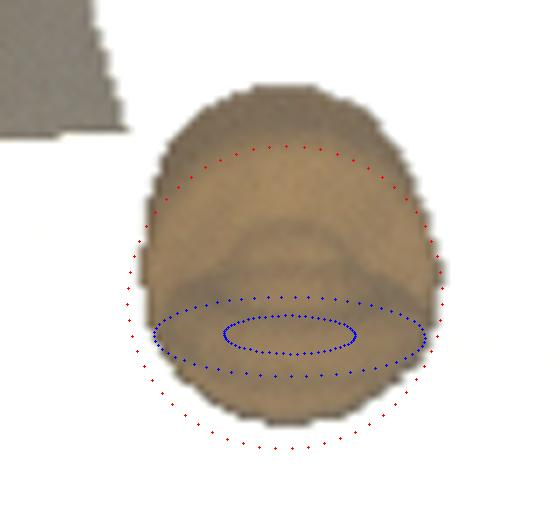

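Call:
send_rows(
  rows=[
    {"translation": [-2,6,-20],"turn": 0,"claw": 80},
    {"translation": [-4,12,-40],"turn": 0,"claw": 80},
    {"translation": [-4,12,-40],"turn": 0,"claw": 80},
    {"translation": [-4,12,-40],"turn": 0,"claw": 80},
    {"translation": [-4,12,-40],"turn": 0,"claw": 80},
  ],
)

```text
clock: 12.18
eef_pos: [0.4668, 0.0041, 0.1178]
orientation: [-0.001, 0.078, 0.997, 0.004]
contact_force: [1.6, 0.7, 1.1]
grip_width: 0.801
```

Run:
```python
from h import *
look('wrist','g0',[])
o=observe();print(o['eef_pos'],o['orientation'],o['clock'])
m,im=look('wrist','g2',['weight_eye'],scale=1.5)
o=observe();print(o['eef_pos'],o['orientation'],o['clock'],o['joint_vel'])
c=(0.4645,0.0055,.056)
cv2.imwrite('pics/ov4.png',overlay('g2',c,81,.042,(210,150,310,250),6,1.6))
```

```text
[0.46694958 0.00412404 0.11800784] [-0.00103728  0.07802218  0.99694242  0.00415742] 12.2333
weight_eye [([255.8, 195.2], 0.98)]
[0.46659323 0.00435241 0.1175992 ] [-0.00137168  0.07799289  0.99694387  0.00425927] 12.3333 [ 0.0040744   0.00577303  0.0120741   0.00050745 -0.00072493  0.00131563]
```

View pics/ov4.png

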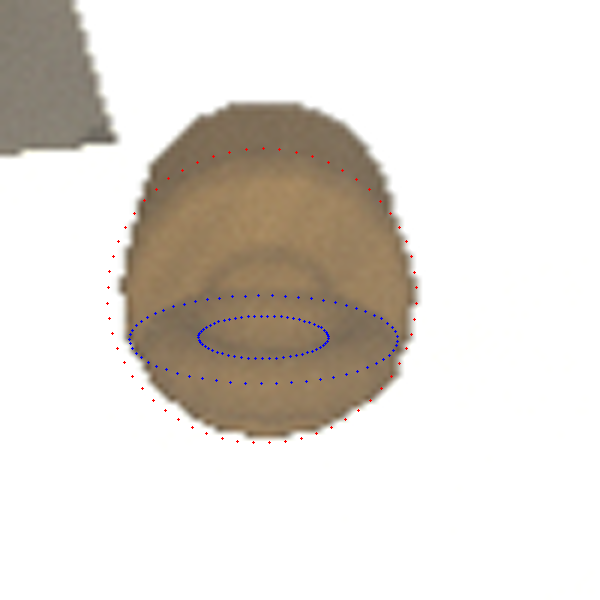

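View pics/g2.png

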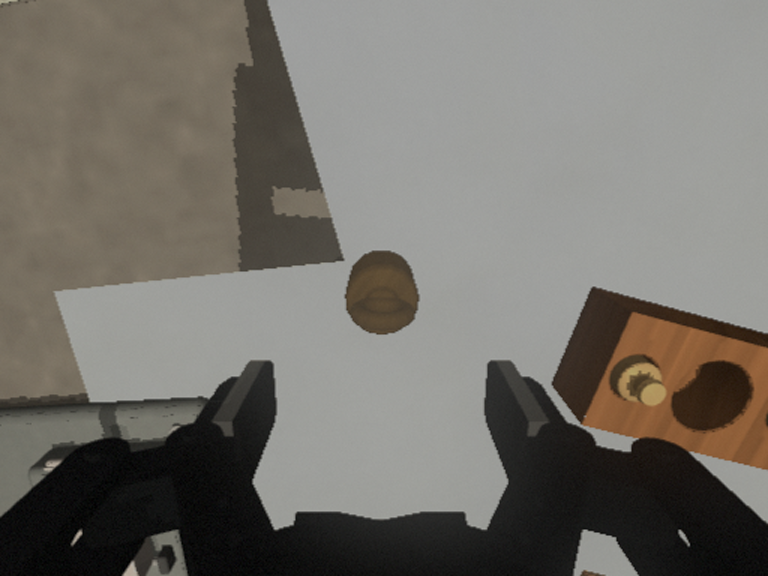

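Call:
send_rows(
  rows=[
    {"translation": [-2,0.5,-25],"turn": 0,"claw": 80},
    {"translation": [-2,0.5,-55],"turn": 0,"claw": 80},
    {"translation": [-2,0.5,-85],"turn": 0,"claw": 80},
    {"translation": [-2,0.5,-100],"turn": 0,"claw": 80},
    {"translation": [-2,0.5,-106],"turn": 0,"claw": 80},
    {"translation": [-2,0.5,-106],"turn": 0,"claw": 80},
  ],
)

```text
clock: 12.83
eef_pos: [0.4641, 0.0047, 0.0108]
orientation: [-0.002, 0.078, 0.997, 0.004]
contact_force: [0.2, -0.3, -0.3]
grip_width: 0.799
```

Run:
```python
from h import *
o=observe();print(o['eef_pos'],o['orientation'],o['clock'],o['contact_force'])
look('wrist','g3',[],scale=1.5)
look('side','sg3',[],crop=(130,130,290,260),scale=4.5)
```

```text
[0.46409789 0.00471036 0.01082725] [-0.00243246  0.07819984  0.99692507  0.00438906] 12.8333 [ 0.20845177 -0.25885933 -0.30507377]
```

View pics/g3.png

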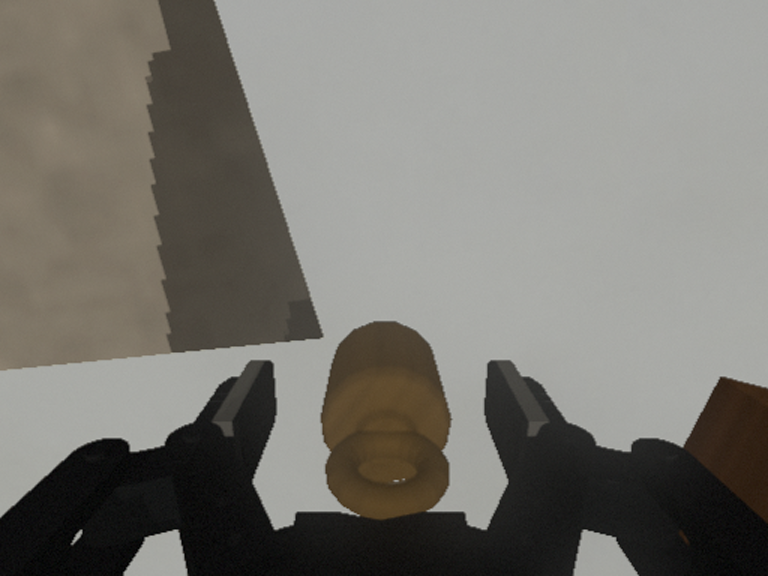

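View pics/sg3.png

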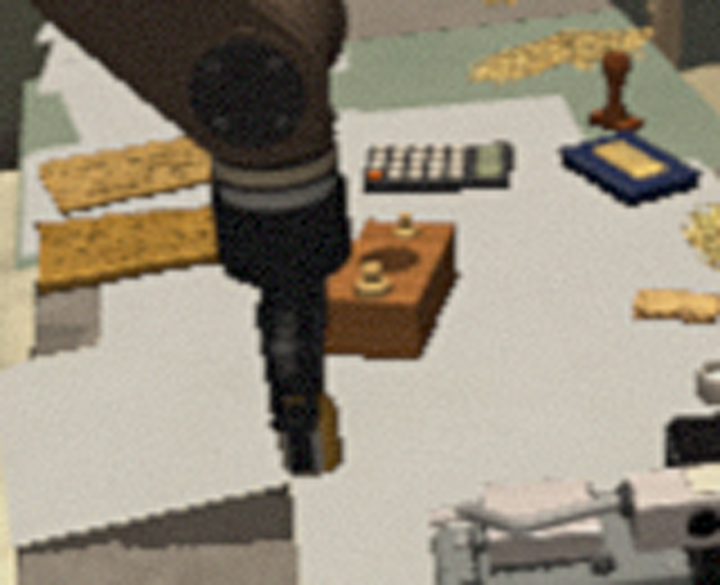

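Run:
```python
from h import *
d=mod('sg3')
def pp(p): u=proj(d,p); return ((u+.5-[130,130])*4.5).round(1)
for x in (.4641,.4681,.472): print(x,'right edge',pp((x+.019,.005,.03)),'left',pp((x-.019,.005,.03)))
for y in (-.037,-.045): print('finger tip edges',pp((.4641-.011-.15*.04,y,.017)),pp((.4641+.011-.15*0+.006,y,.017)))
m=mod('g3')
for c in [(.4641,.005,.056),(.468,.005,.056)]:
  for z in (.0155,-.0155): print((proj(m,(c[0],c[1],c[2]+z))*1.5).round(1),end=' ')
  print('body far', (proj(m,(c[0]-.019,c[1],.0))*1.5).round(1),(proj(m,(c[0]-.019,c[1],.042))*1.5).round(1))
```

```text
0.4641 right edge [334.7 418.1] left [270.6 428.4]
0.4681 right edge [341.4 417. ] left [277.4 427.3]
0.472 right edge [347.9 416. ] left [284.1 426.2]
finger tip edges [283.7 485.6] [342.9 475.7]
finger tip edges [285.2 493.5] [344.8 483.4]
[382.8 508.7] [381.  425.7] body far [371.2 312.6] [369.9 366.2]
[385.6 523.5] [383.2 437.9] body far [373.  322.9] [372.2 379.5]
```

Call:
send_rows(
  grip_force=60,
  rows=[
    {"translation": [3,0,0],"turn": 0,"claw": 80},
    {"translation": [3,0,0],"turn": 0,"claw": 60},
    {"translation": [3,0,0],"turn": 0,"claw": 50},
    {"translation": [3,0,0],"turn": 0,"claw": 46},
    {"translation": [3,0,0],"turn": 0,"claw": 30},
    {"translation": [3,0,0],"turn": 0,"claw": 30},
    {"translation": [3,0,0],"turn": 0,"claw": 30},
    {"translation": [3,0,0],"turn": 0,"claw": 30},
  ],
)

```text
clock: 13.6
eef_pos: [0.4699, 0.0047, 0.0142]
orientation: [0.001, 0.078, 0.997, 0.004]
contact_force: [-0.5, 2.8, 6.6]
grip_width: 0.422
```

Run:
```python
from h import *
o=observe();print(o['eef_pos'],o['orientation'],o['clock'],o['contact_force'],o['grip_width'])
look('wrist','g4',[],scale=1.5)
```

```text
[0.46992671 0.00468471 0.01424777] [6.82234423e-04 7.82613585e-02 9.96922974e-01 4.39067110e-03] 13.6 [-0.49897949  2.83190362  6.56463582] 0.42175155205837056
```

View pics/g4.png

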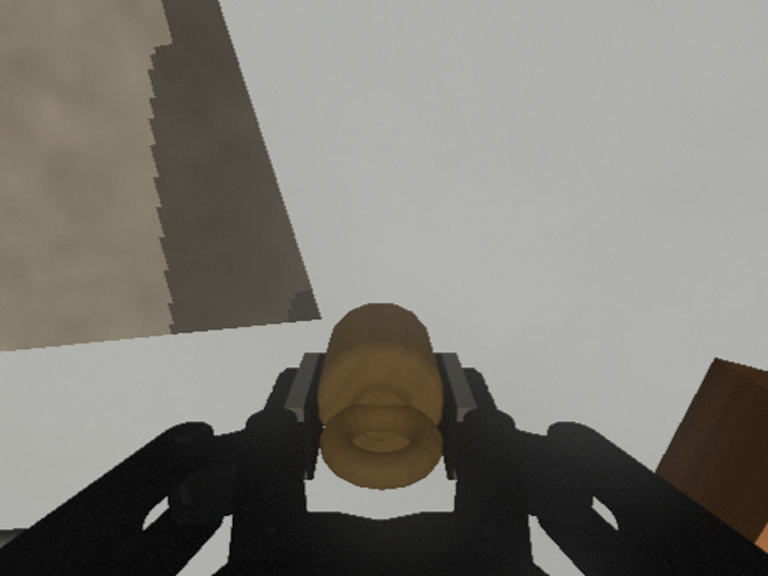

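Call:
send_rows(
  rows=[
    {"translation": [0,0,5],"turn": 0,"claw": 30},
    {"translation": [0,-5,20],"turn": 0,"claw": 30},
    {"translation": [0,-15,45],"turn": 0,"claw": 30},
    {"translation": [-3,-30,75],"turn": 0,"claw": 30},
    {"translation": [-7,-50,105],"turn": 0,"claw": 30},
    {"translation": [-10,-75,130],"turn": 0.02,"claw": 30},
    {"translation": [-14,-100,140],"turn": 0.05,"claw": 30},
    {"translation": [-14,-100,140],"turn": 0.057,"claw": 30},
  ],
)

```text
clock: 14.32
eef_pos: [0.457, -0.0993, 0.1576]
orientation: [0.003, 0.051, 0.999, 0.002]
contact_force: [1.1, -0.3, -4.3]
grip_width: 0.421
```

Run:
```python
from h import *
o=observe();print(o['eef_pos'],o['orientation'],o['clock'],o['contact_force'],o['grip_width'])
look('wrist','k1',[],scale=1.5)
look('side','ks1',[],crop=(130,100,330,270),scale=3.5)
o=observe();print(o['eef_pos'],o['orientation'],o['clock'],o['contact_force'],o['grip_width'])
look('wrist','k2',[],scale=1.5)
```

```text
[ 0.45704739 -0.09933904  0.1576079 ] [0.00340634 0.05060993 0.99871091 0.0018852 ] 14.3167 [ 1.10522537 -0.28167243 -4.31198687] 0.42068577880522084
[ 0.45509825 -0.09565327  0.15388968] [1.15534229e-04 5.09557559e-02 9.98689896e-01 4.68934515e-03] 14.4167 [-0.56765811 -0.3222416  -5.37902846] 0.4206677611799707
```

View pics/k2.png

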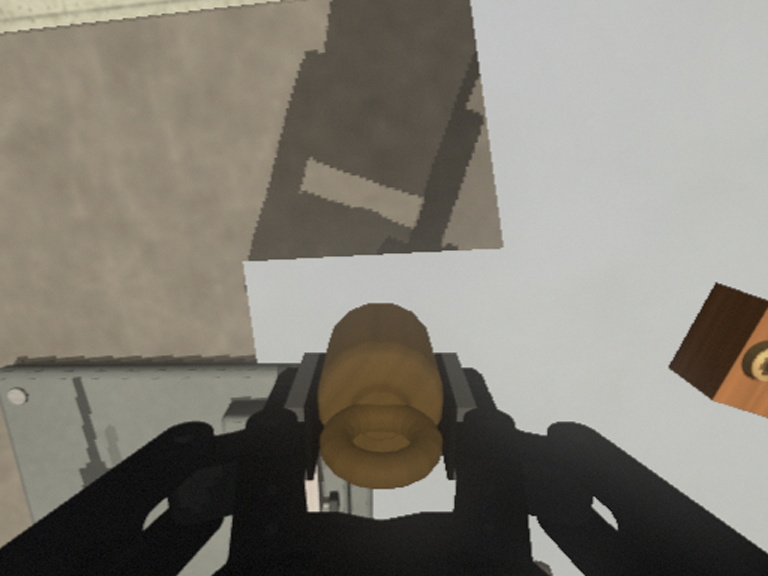

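View pics/ks1.png

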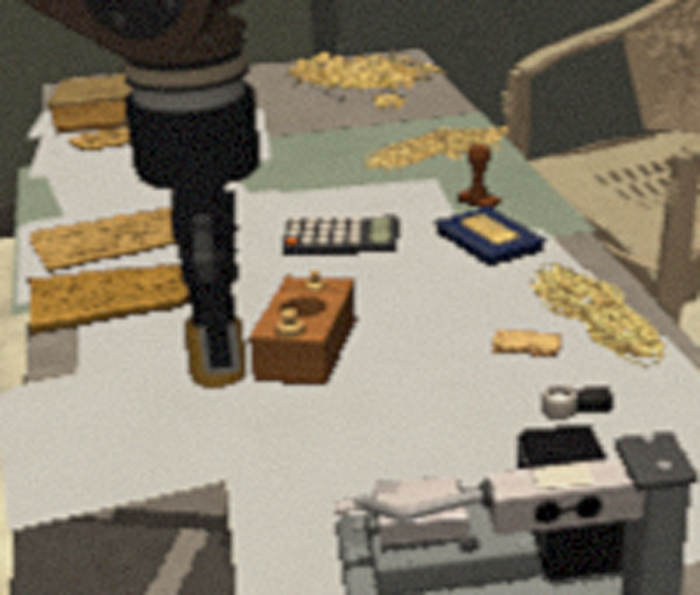

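Call:
send_rows(
  rows=[
    {"translation": [2,-15,0],"turn": 0,"claw": 30},
    {"translation": [4,-40,0],"turn": 0,"claw": 30},
    {"translation": [7,-70,0],"turn": 0,"claw": 30},
    {"translation": [10,-105,0],"turn": 0,"claw": 30},
    {"translation": [13,-140,-5],"turn": 0,"claw": 30},
    {"translation": [16,-170,-12],"turn": 0,"claw": 30},
    {"translation": [18,-188,-18],"turn": 0,"claw": 30},
    {"translation": [18,-192,-20],"turn": 0,"claw": 30},
  ],
)

```text
clock: 15.13
eef_pos: [0.4718, -0.2877, 0.1299]
orientation: [-0.003, 0.051, 0.999, 0.006]
contact_force: [-0.1, 0.3, -5.1]
grip_width: 0.418
```

Call:
send_rows(
  rows=[
    {"translation": [0,0,0],"turn": 0,"claw": 30},
    {"translation": [0,0,0],"turn": 0,"claw": 30},
    {"translation": [0,0,0],"turn": 0,"claw": 30},
  ],
)

```text
clock: 15.38
eef_pos: [0.4714, -0.2857, 0.1288]
orientation: [-0.004, 0.051, 0.999, 0.007]
contact_force: [0.9, -0.1, -4.3]
grip_width: 0.418
```

Run:
```python
from h import *
o=observe();print(o['eef_pos'],o['orientation'],o['clock'],o['contact_force'],o['grip_width'])
look('wrist','k3',['hook_tip'],crop=(150,180,360,360),scale=3.5)
look('side','ks3',['hook_tip'],crop=(180,170,360,290),scale=4)
o=observe();print(o['eef_pos'],o['orientation'],o['clock'],o['contact_force'],o['grip_width'])
look('scene','kc3',['hook_tip'],crop=(240,80,380,240),scale=3.6)
```

```text
[ 0.47140727 -0.28571256  0.1287532 ] [-0.00364173  0.05057049  0.99868734  0.00727688] 15.3833 [ 0.86463592 -0.09964245 -4.31164884] 0.417891815721629
hook_tip []
hook_tip [([255.4, 243.7], 0.67)]
[ 0.47210075 -0.2868184   0.13029058] [-0.0023811   0.05057876  0.99869885  0.00606057] 15.5833 [-0.07316083  0.09262598 -4.14791985] 0.4180167198226839
hook_tip [([325.1, 134.8], 0.48)]
```

View pics/k3.png

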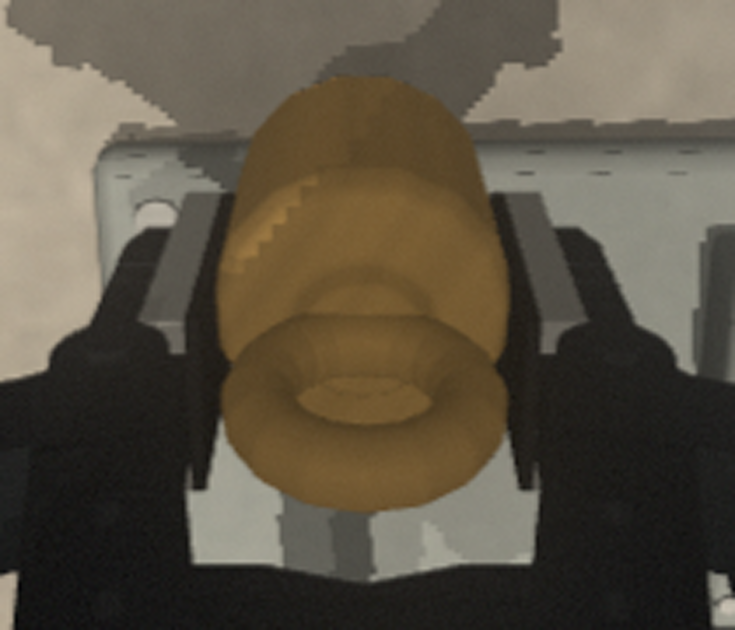

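View pics/ks3.png

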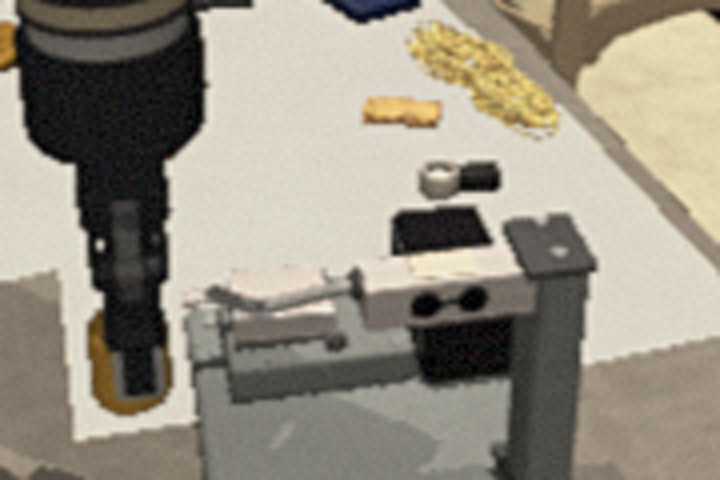

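View pics/kc3.png

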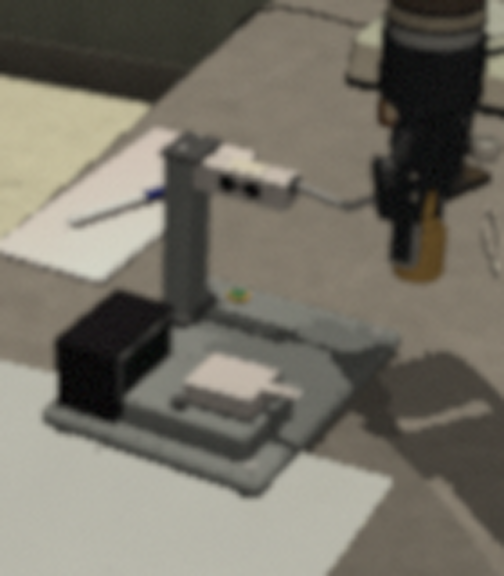

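```bash
python3 - <<'E'
from h import *
np.set_printoptions(precision=4,suppress=True)
s,d=camera_model('scene'),camera_model('side')
def show(n,m,off,Z,pts):
    for k,p in pts.items(): print(n,k,((proj(m,p)+.5-off)*Z).round(1))
P={'tip':(.508,-.2913,.166),'saddle':(.5297,-.2934,.1545),'rodend':(.574,-.298,.162)}
show('scene a0',s,np.array([200,110]),3.1,P); show('side b0',d,np.array([190,170]),3.5,P)
E
python3 - <<'E'
import cv2
a=cv2.imread('pics/raw_scene0.png')[115:155,300:360]; b=cv2.imread('pics/raw_side0.png')[225:265,220:290]
cv2.imwrite('pics/a1.png',cv2.resize(a,None,fx=10,fy=10,interpolation=cv2.INTER_CUBIC)); cv2.imwrite('pics/b1.png',cv2.resize(b,None,fx=10,fy=10,interpolation=cv2.INTER_CUBIC))
E
```

```text
scene a0 tip [442.8  80.9]
scene a0 saddle [419.   86.9]
scene a0 rodend [373.7  67.4]
side b0 tip [150.3 258.4]
side b0 saddle [193.2 271.4]
side b0 rodend [277.3 250.1]
```

View pics/a1.png

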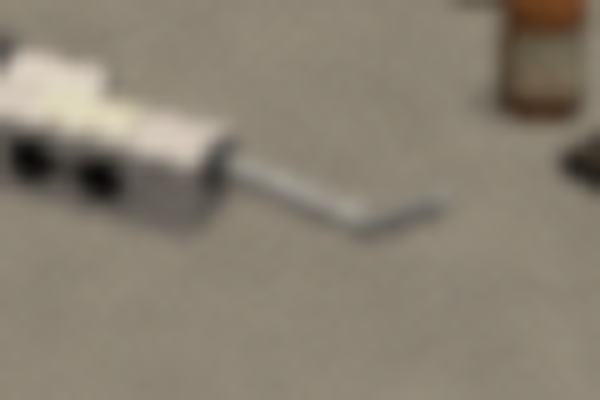

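View pics/b1.png

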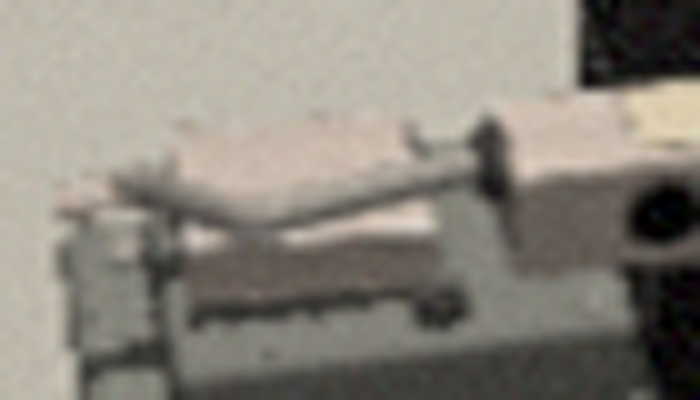

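Call:
send_rows(
  rows=[
    {"translation": [4,-1,-2],"turn": 0,"claw": 30},
    {"translation": [10,-2,-4],"turn": 0,"claw": 30},
    {"translation": [17,-3,-5],"turn": 0,"claw": 30},
    {"translation": [23,-4,-5.5],"turn": 0,"claw": 30},
    {"translation": [23,-4,-5.5],"turn": 0,"claw": 30},
    {"translation": [23,-4,-5.5],"turn": 0,"claw": 30},
  ],
)

```text
clock: 16.18
eef_pos: [0.4955, -0.2913, 0.1247]
orientation: [-0.002, 0.051, 0.999, 0.006]
contact_force: [0.0, 0.3, -4.4]
grip_width: 0.423
```

Run:
```python
from h import *
o=observe();print(o['eef_pos'],o['orientation'],o['clock'],o['contact_force'])
look('side','ks4',[],crop=(190,190,310,290),scale=6)
look('scene','kc4',[],crop=(300,90,380,180),scale=6)
o=observe();print(o['eef_pos'],o['orientation'],o['clock'],o['contact_force'])
e=o['eef_pos']+np.array([-.0007,.0005,.0418])
m=mod('kc4')
for p in [e,e+[0,.0,.0155],(.508,-.2913,.166),(.5297,-.2934,.155)]: print(((proj(m,p)+.5-[300,90])*6).round(0))
m=mod('ks4')
for p in [e,e+[0,.0,.0155],(.508,-.2913,.166),(.5297,-.2934,.155)]: print(((proj(m,p)+.5-[190,190])*6).round(0))
```

```text
[ 0.49552515 -0.29129733  0.12471028] [-0.00245751  0.05060513  0.9986975   0.00603215] 16.1833 [ 0.0457462   0.33196705 -4.38193895]
[ 0.49499565 -0.29119832  0.12465597] [-0.00257909  0.05079065  0.99868724  0.0061207 ] 16.2833 [ 0.07530212 -0.15042016 -5.04161766]
[286. 282.]
[289. 251.]
[257. 277.]
[211. 287.]
[212. 329.]
[209. 286.]
[258. 323.]
[331. 344.]
```

View pics/ks4.png

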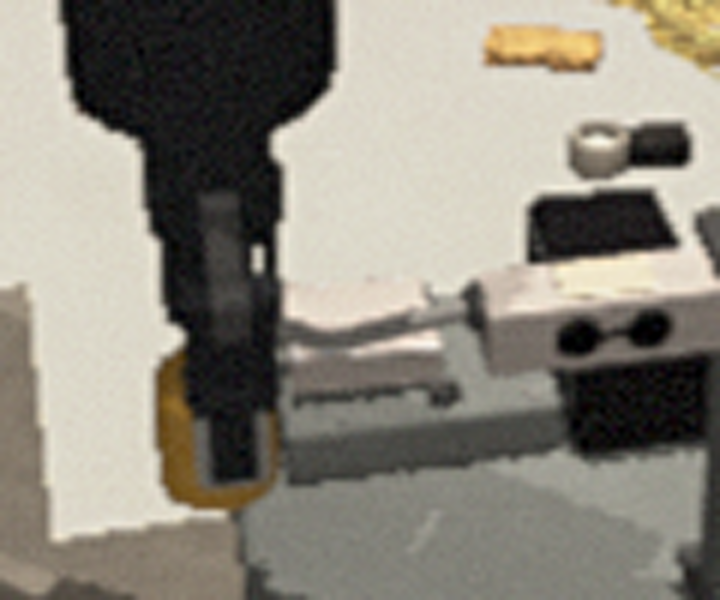

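View pics/kc4.png

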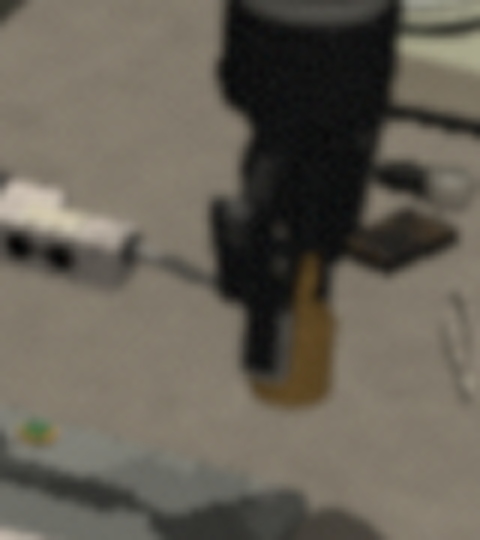

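Call:
send_rows(
  rows=[
    {"translation": [5,0,0],"turn": 0,"claw": 30},
    {"translation": [10,-0.3,0],"turn": 0,"claw": 30},
    {"translation": [14,-0.6,-0.5],"turn": 0,"claw": 30},
    {"translation": [18,-1,-2.5],"turn": 0,"claw": 30},
    {"translation": [22,-1.4,-4.5],"turn": 0,"claw": 30},
    {"translation": [22,-1.4,-4.5],"turn": 0,"claw": 30},
  ],
)

```text
clock: 16.78
eef_pos: [0.5176, -0.2925, 0.1196]
orientation: [-0.003, 0.051, 0.999, 0.006]
contact_force: [-0.1, 0.4, -5.0]
grip_width: 0.418
```

Run:
```python
from h import *
o=observe();print(o['eef_pos'],o['orientation'],o['clock'],o['contact_force'])
look('side','ks5',[],crop=(190,190,310,290),scale=6)
look('scene','kc5',[],crop=(300,90,380,180),scale=6)
look('wrist','k5',[],crop=(150,180,360,360),scale=3.5)
o=observe();print(o['eef_pos'],o['orientation'],o['clock'],o['contact_force'])
```

```text
[ 0.51756996 -0.29247427  0.11961677] [-0.00264803  0.05059475  0.99869606  0.00627223] 16.7833 [-0.0660838   0.41102225 -4.98225239]
[ 0.51692692 -0.29245834  0.11991277] [-0.00285693  0.05067814  0.99869131  0.00626304] 16.9333 [ 0.0938081   0.71049025 -4.24733667]
```

View pics/ks5.png

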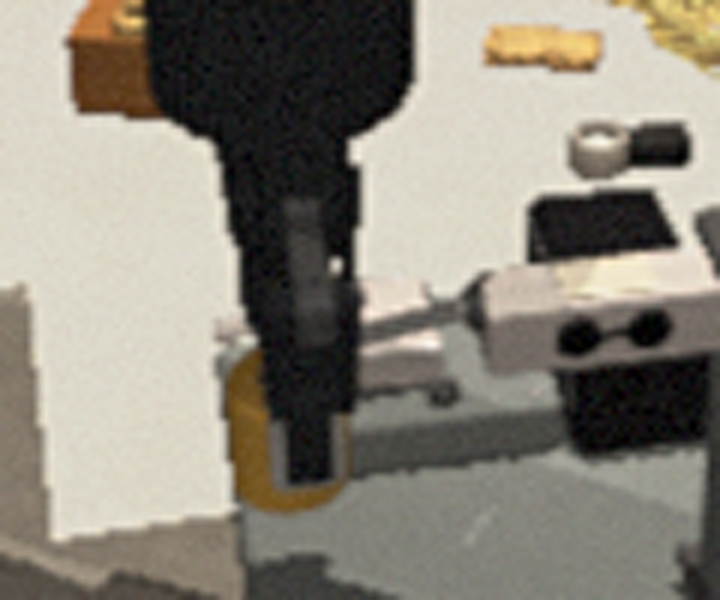

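View pics/kc5.png

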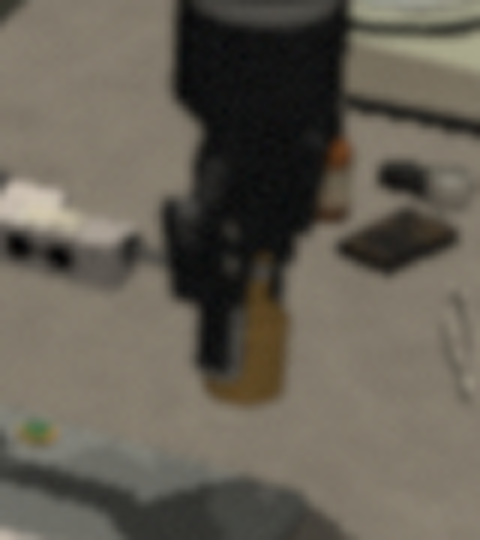

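View pics/k5.png

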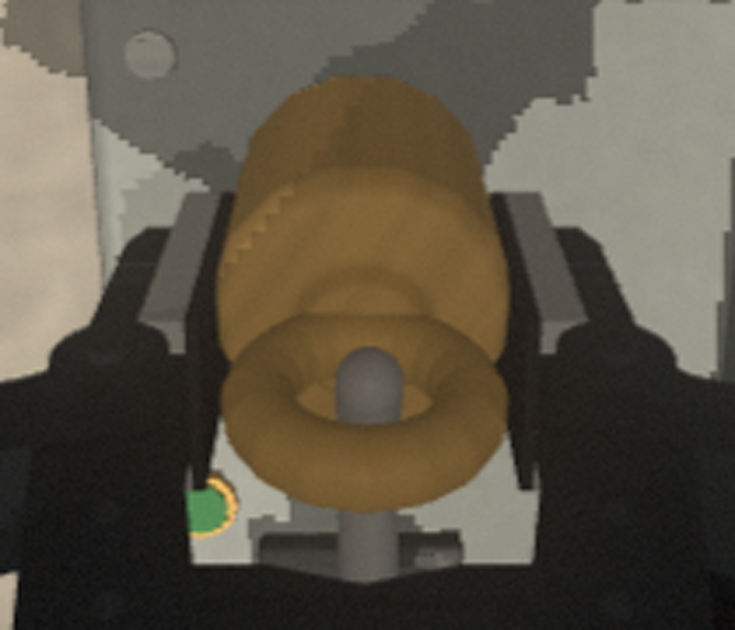

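Call:
send_rows(
  rows=[
    {"translation": [4,-0.4,-2],"turn": 0,"claw": 30},
    {"translation": [8,-0.8,-4.2],"turn": 0,"claw": 30},
    {"translation": [12,-1.2,-6],"turn": 0,"claw": 30},
    {"translation": [13,-1.4,-7],"turn": 0,"claw": 30},
    {"translation": [13,-1.4,-8],"turn": 0,"claw": 30},
    {"translation": [13,-1.4,-8],"turn": 0,"claw": 30},
  ],
)

```text
clock: 17.43
eef_pos: [0.5298, -0.2937, 0.1114]
orientation: [-0.003, 0.051, 0.999, 0.007]
contact_force: [0.4, 0.2, -4.1]
grip_width: 0.423
```

Run:
```python
from h import *
o=observe();print(o['eef_pos'],o['orientation'],o['clock'],o['contact_force'])
look('side','ks6',[],crop=(190,190,310,290),scale=6)
look('wrist','k6',[],crop=(150,180,360,360),scale=3.5)
o=observe();print(o['eef_pos'],o['orientation'],o['clock'],o['contact_force'])
```

```text
[ 0.52979577 -0.29369138  0.11144332] [-0.0032384   0.05062751  0.9986912   0.00650048] 17.4333 [ 0.35151824  0.1983217  -4.14376643]
[ 0.52976983 -0.29381996  0.11173601] [-0.0030371   0.05073413  0.99868733  0.00635946] 17.5333 [ 0.27862561 -0.39783617 -3.34106257]
```

View pics/ks6.png

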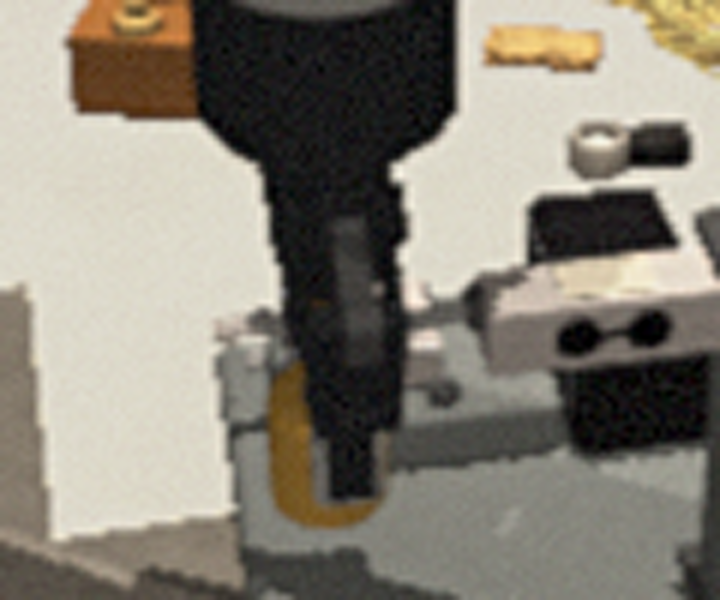

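View pics/k6.png

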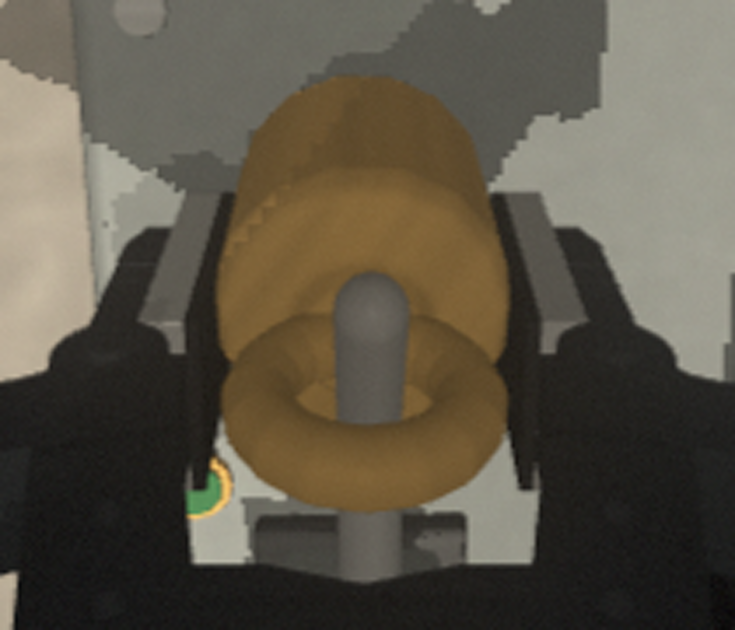

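Call:
send_rows(
  rows=[
    {"translation": [0,0,-1],"turn": 0,"claw": 30},
    {"translation": [0,0,-2],"turn": 0,"claw": 30},
    {"translation": [0,0,-2],"turn": 0,"claw": 30},
  ],
)

```text
clock: 17.78
eef_pos: [0.5303, -0.294, 0.1104]
orientation: [-0.002, 0.051, 0.999, 0.006]
contact_force: [1.2, -0.5, -3.6]
grip_width: 0.423
```

Call:
send_rows(
  rows=[
    {"translation": [0,0,-1],"turn": 0,"claw": 30},
    {"translation": [0,0,-2],"turn": 0,"claw": 30},
    {"translation": [0,0,-2],"turn": 0,"claw": 30},
    {"translation": [0,0,-2],"turn": 0,"claw": 30},
  ],
)

```text
clock: 18.12
eef_pos: [0.531, -0.2944, 0.1099]
orientation: [-0.001, 0.051, 0.999, 0.006]
contact_force: [-1.1, 2.8, 4.7]
grip_width: 0.422
```

Call:
send_rows(
  rows=[
    {"translation": [0,0,0.5],"turn": 0,"claw": 45},
    {"translation": [0,0,0.5],"turn": 0,"claw": 50},
    {"translation": [0,0,0.5],"turn": 0,"claw": 60},
    {"translation": [0,0,0.5],"turn": 0,"claw": 75},
    {"translation": [0,0,0.5],"turn": 0,"claw": 75},
    {"translation": [0,0,0.5],"turn": 0,"claw": 75},
  ],
)

```text
clock: 18.62
eef_pos: [0.5309, -0.2944, 0.1101]
orientation: [-0.002, 0.051, 0.999, 0.006]
contact_force: [0.0, 0.3, -0.9]
grip_width: 0.752
```

Run:
```python
from h import *
o=observe();print(o['eef_pos'],o['orientation'],o['clock'],o['contact_force'],o['grip_width'])
look('side','ks7',[],crop=(190,190,310,290),scale=6)
look('wrist','k7',[],crop=(150,180,360,360),scale=3.5)
```

```text
[ 0.53092205 -0.29439382  0.11014495] [-0.00150377  0.05077851  0.99869303  0.00561291] 18.6167 [ 0.03843842  0.28901446 -0.86912305] 0.7517519272035473
```

View pics/ks7.png

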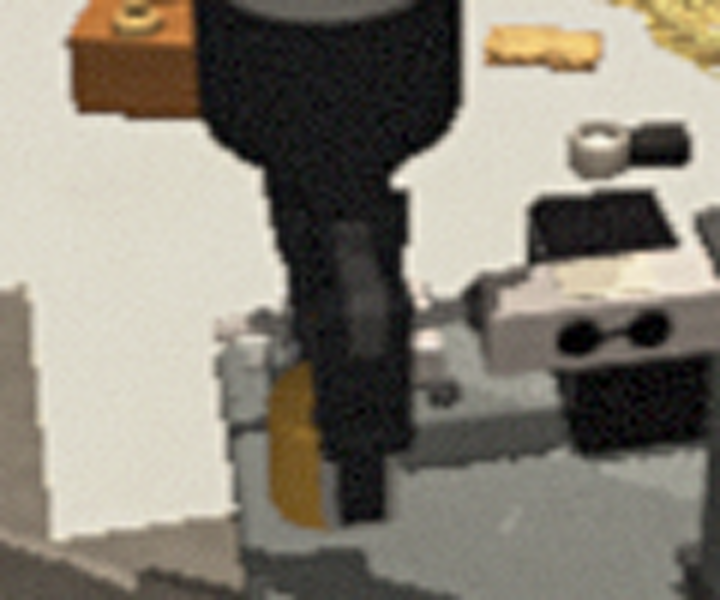

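View pics/k7.png

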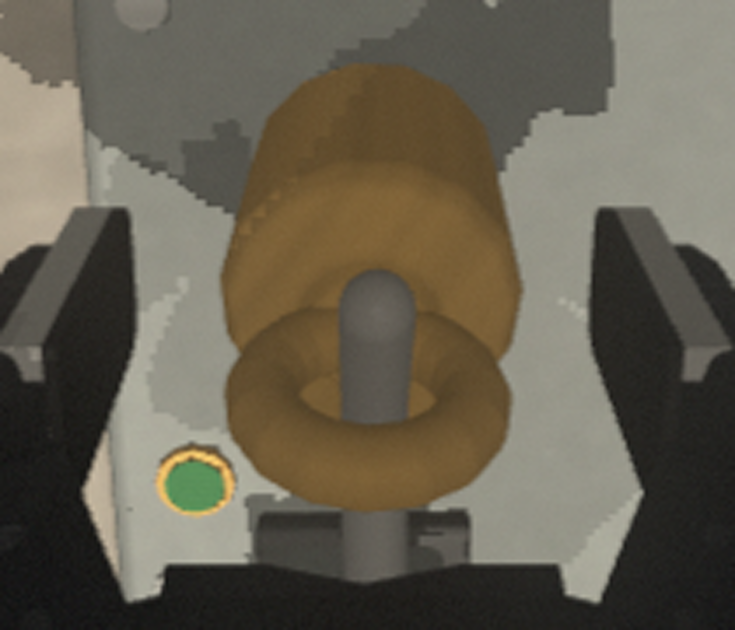

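Call:
send_rows(
  rows=[
    {"translation": [0,0,0],"turn": 0,"claw": 75},
    {"translation": [0,0,10],"turn": 0,"claw": 75},
    {"translation": [0,0,30],"turn": 0,"claw": 75},
    {"translation": [0,0,60],"turn": 0,"claw": 75},
    {"translation": [0,0,95],"turn": 0,"claw": 75},
    {"translation": [0,0,130],"turn": 0,"claw": 75},
    {"translation": [0,0,150],"turn": 0,"claw": 75},
    {"translation": [0,0,150],"turn": 0,"claw": 75},
  ],
)

```text
clock: 19.38
eef_pos: [0.5334, -0.2962, 0.2686]
orientation: [0.004, 0.051, 0.999, 0.002]
contact_force: [0.1, -0.7, 0.3]
grip_width: 0.748
```

Run:
```python
from h import *
o=observe();print(o['eef_pos'],o['orientation'],o['clock'],o['contact_force'],o['grip_width'])
look('wrist','k8',['guard_tab','weight_eye'],scale=1.5)
look('side','ks8',[],crop=(190,190,310,290),scale=6)
look('side','ks9',[],crop=(190,190,310,290),scale=6)
look('scene','kc8',[],crop=(270,90,380,210),scale=5)
o=observe();print(o['eef_pos'],o['orientation'],o['clock'])
a=cv2.imread('pics/raw_ks8.png').astype(int);b=cv2.imread('pics/raw_ks9.png').astype(int)
print('swing diff',np.abs(a-b)[230:280,225:260].mean(),np.abs(a-b)[300:350,225:260].mean())
```

```text
[ 0.53338566 -0.29623962  0.2686245 ] [0.00391796 0.05070349 0.99870457 0.00172568] 19.3833 [ 0.13263003 -0.70998132  0.3304876 ] 0.748431805255345
guard_tab [([368.8, 173.5], 0.84)]
weight_eye [([258.9, 168.7], 0.56)]
[ 0.53016292 -0.29379629  0.25793826] [-0.00303469  0.05078741  0.99868224  0.0067237 ] 19.6833
swing diff 3.0327619047619048 3.2053333333333334
```

View pics/k8.png

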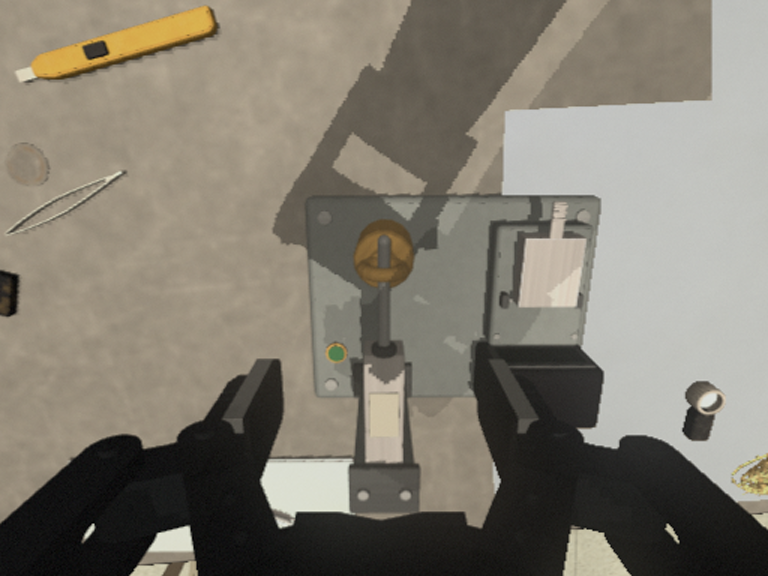

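View pics/ks9.png

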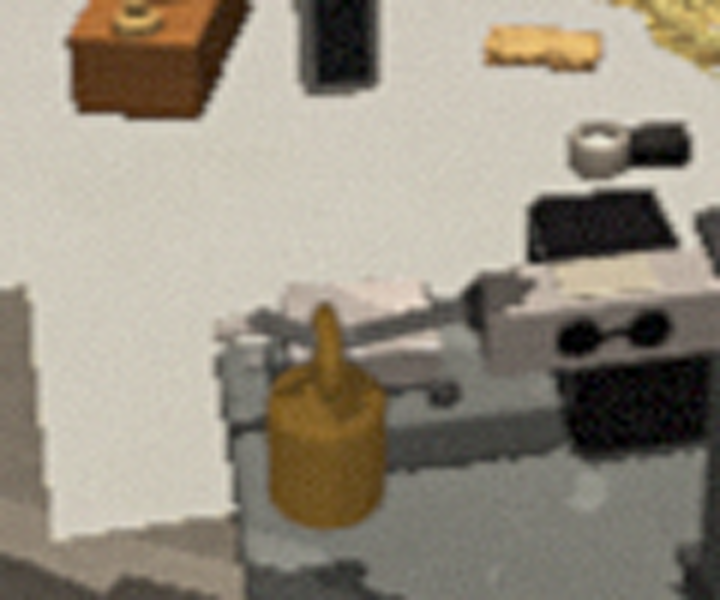

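View pics/kc8.png

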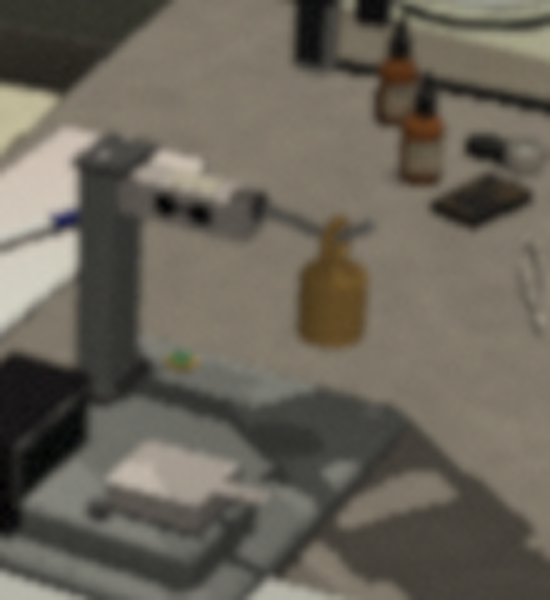

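Call:
send_rows(
  rows=[
    {"translation": [-3,35,-10],"turn": 0,"claw": 40},
    {"translation": [-6,70,-40],"turn": 0,"claw": 40},
    {"translation": [-10,105,-80],"turn": 0,"claw": 40},
    {"translation": [-13,133,-120],"turn": 0,"claw": 40},
    {"translation": [-13,133,-145],"turn": 0,"claw": 40},
    {"translation": [-13,133,-150],"turn": 0,"claw": 40},
    {"translation": [-13,133,-150],"turn": 0,"claw": 40},
    {"translation": [-13,133,-150],"turn": 0,"claw": 40},
  ],
)

```text
clock: 20.35
eef_pos: [0.5175, -0.1615, 0.1082]
orientation: [-0.003, 0.051, 0.999, 0.007]
contact_force: [1.0, -1.0, 0.7]
grip_width: 0.4
```

Run:
```python
from h import *
o=observe();print(o['eef_pos'],o['orientation'],o['clock'],o['contact_force'],o['grip_width'])
m,_=look('wrist','t1',['guard_tab'],scale=1.5)
o=observe();print(o['eef_pos'],o['orientation'],o['clock'])
for p in [(.5194,-.1605,.066),(.5114,-.1597,.066),(.5383,-.1624,.066)]: print((proj(m,p)*1.5).round(0))
```

```text
[ 0.5175148  -0.16152209  0.1082097 ] [-0.00323541  0.05085175  0.99867879  0.00665695] 20.35 [ 0.98184032 -1.02059067  0.67775068] 0.39963002146495197
guard_tab [([254.2, 274.4], 0.89)]
[ 0.51913647 -0.16279535  0.11063101] [-8.60193774e-04  5.13238443e-02  9.98665900e-01  5.61629176e-03] 20.45
[381. 334.]
[381. 316.]
[381. 374.]
```

View pics/t1.png

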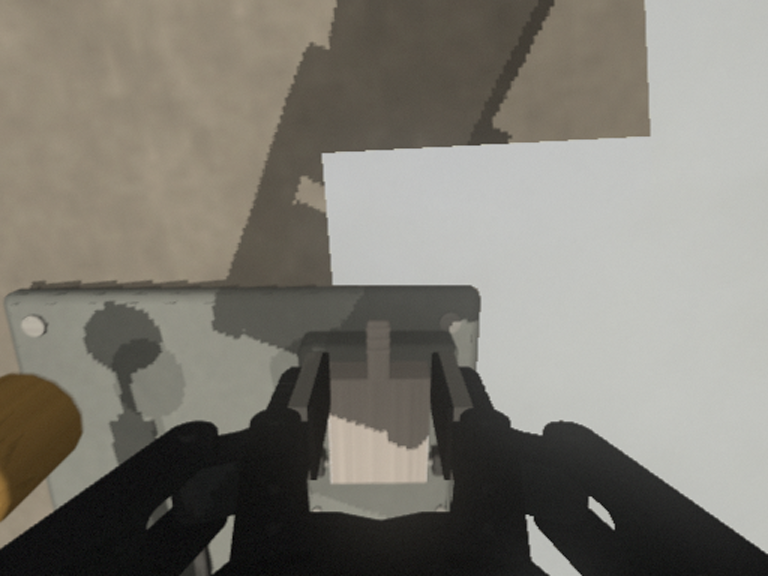

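Call:
send_rows(
  grip_force=25,
  rows=[
    {"translation": [-0.5,0.5,-25],"turn": 0,"claw": 40},
    {"translation": [-0.5,0.5,-50],"turn": 0,"claw": 40},
    {"translation": [-0.5,0.5,-59],"turn": 0,"claw": 40},
    {"translation": [-0.5,0.5,-59],"turn": 0,"claw": 40},
    {"translation": [-0.5,0.5,-59],"turn": 0,"claw": 40},
  ],
)

```text
clock: 20.87
eef_pos: [0.5194, -0.1633, 0.0529]
orientation: [-0.0, 0.052, 0.999, 0.005]
contact_force: [-0.1, -0.1, 0.8]
grip_width: 0.401
```

Run:
```python
from h import *
o=observe();print(o['eef_pos'],o['orientation'],o['clock'],o['contact_force'],o['grip_width'])
m,_=look('wrist','t2',[],crop=(150,180,360,360),scale=3.5)
look('side','ts2',[],crop=(190,190,310,290),scale=6)
```

```text
[ 0.51943988 -0.16325804  0.0528929 ] [-1.60144207e-04  5.17084456e-02  9.98648402e-01  5.25172747e-03] 20.8667 [-0.10949045 -0.08617671  0.75767898] 0.4010861604636778
```

View pics/t2.png

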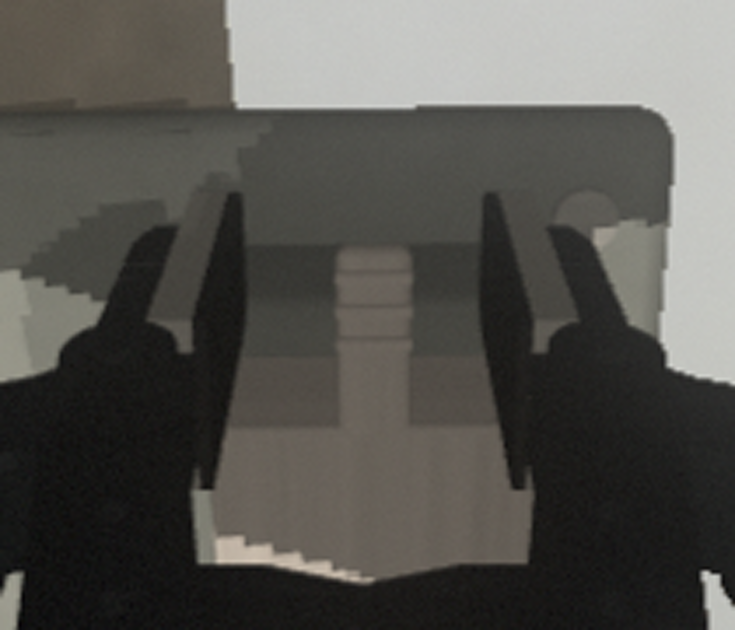

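View pics/ts2.png

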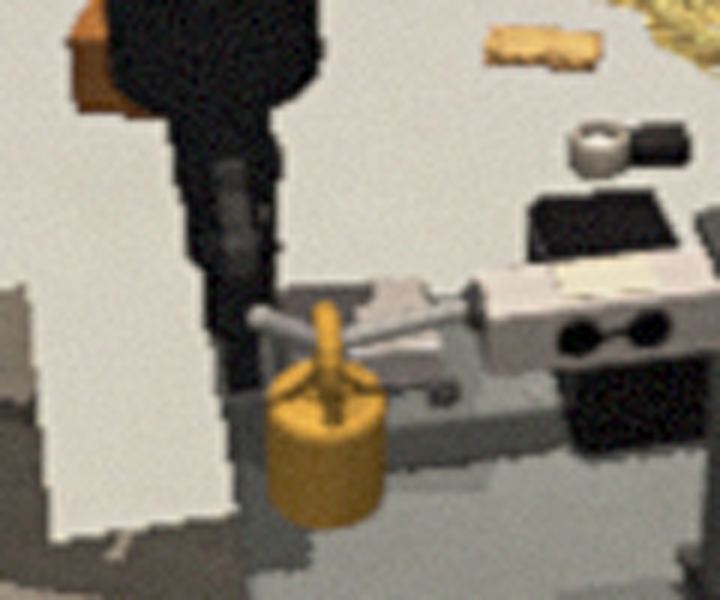

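Call:
send_rows(
  rows=[
    {"translation": [-1,1.5,-1],"turn": 0,"claw": 30},
    {"translation": [-1,1.5,-2],"turn": 0,"claw": 20},
    {"translation": [-1,1.5,-2],"turn": 0,"claw": 5},
    {"translation": [-1,1.5,-2],"turn": 0,"claw": 5},
    {"translation": [-1,1.5,-2],"turn": 0,"claw": 5},
    {"translation": [-1,1.5,-2],"turn": 0,"claw": 5},
  ],
)

```text
clock: 21.47
eef_pos: [0.5196, -0.1618, 0.0521]
orientation: [0.001, 0.051, 0.999, 0.005]
contact_force: [1.7, 1.0, 0.2]
grip_width: 0.107
```

Run:
```python
from h import *
o=observe();print(o['eef_pos'],o['orientation'],o['clock'],o['contact_force'],o['grip_width'])
m,_=look('wrist','t3',[],crop=(150,180,360,360),scale=3.5)
# arc table
for a in (0,.15,.3,.45,.6,.75,.9,1.05,1.2,1.35,1.5,1.6,1.68):
    r=np.hypot(77,15);t0=np.arctan2(15,77)
    fx=77-r*np.cos(t0+a);dz=r*np.sin(t0+a)-15
    print(a,np.round([fx*.9948,fx*-.102,dz],1))
```

```text
[ 0.51956965 -0.1618198   0.05207449] [0.00139318 0.05147644 0.99866206 0.00472495] 21.4667 [1.7129429  1.00219711 0.23504765] 0.10651937347146703
0 [ 0. -0.  0.]
0.15 [ 3.1 -0.3 11.3]
0.3 [ 7.8 -0.8 22.1]
0.45 [14.1 -1.4 32. ]
0.6 [21.8 -2.2 40.9]
0.75 [30.7 -3.2 48.5]
0.9 [40.7 -4.2 54.6]
1.05 [51.4 -5.3 59.3]
1.2 [62.8 -6.4 62.2]
1.35 [74.4 -7.6 63.4]
1.5 [86.1 -8.8 62.9]
1.6 [93.8 -9.6 61.5]
1.68 [ 99.8 -10.2  59.9]
```

View pics/t3.png

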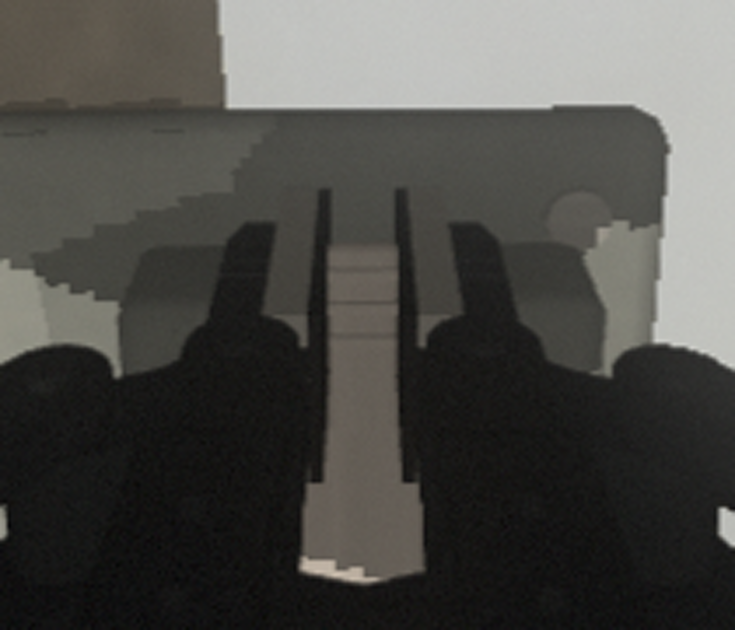

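Call:
send_rows(
  rows=[
    {"translation": [3,-0.3,11.3],"turn": 0,"claw": 5},
    {"translation": [7.8,-0.8,22],"turn": 0,"claw": 5},
    {"translation": [14,-1.4,32],"turn": 0,"claw": 5},
    {"translation": [22,-2.2,41],"turn": 0,"claw": 5},
    {"translation": [31,-3.2,48.5],"turn": 0,"claw": 5},
    {"translation": [41,-4.2,54.6],"turn": 0,"claw": 5},
    {"translation": [41,-4.2,54.6],"turn": 0,"claw": 5},
    {"translation": [41,-4.2,54.6],"turn": 0,"claw": 5},
  ],
)

```text
clock: 22.18
eef_pos: [0.5607, -0.1659, 0.1071]
orientation: [0.001, 0.051, 0.999, 0.005]
contact_force: [0.3, 0.9, -1.1]
grip_width: 0.1
```

Run:
```python
from h import *
o=observe();print(o['eef_pos'],o['orientation'],o['clock'],o['contact_force'],o['grip_width'])
m,_=look('wrist','t4',[],crop=(150,180,360,360),scale=3.5)
look('side','ts4',[],crop=(190,190,310,290),scale=6)
```

```text
[ 0.56066618 -0.16593187  0.10712244] [8.52032766e-04 5.12376099e-02 9.98674547e-01 4.80946150e-03] 22.1833 [ 0.29543668  0.90474126 -1.09267677] 0.10013341845413318
```

View pics/t4.png

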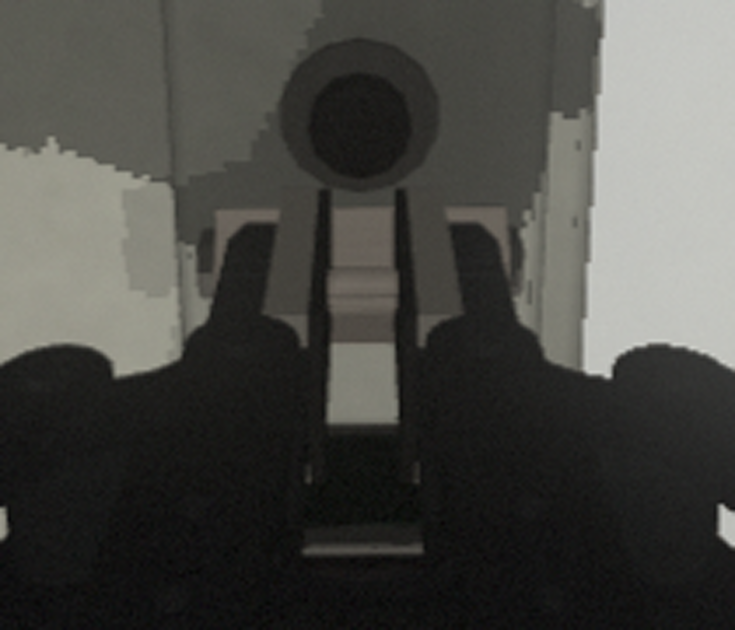

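View pics/ts4.png

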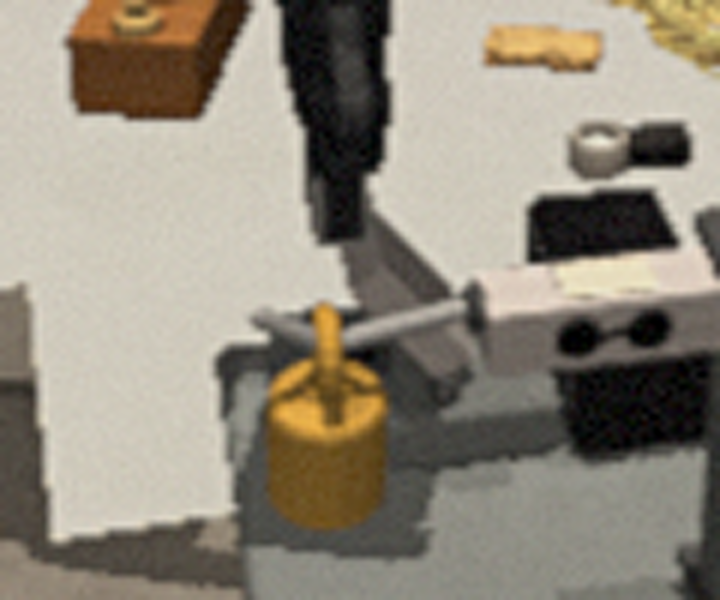

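Call:
send_rows(
  rows=[
    {"translation": [10.7,-1.1,4.7],"turn": 0,"claw": 5},
    {"translation": [22,-2.2,7.6],"turn": 0,"claw": 5},
    {"translation": [33.7,-3.4,8.8],"turn": 0,"claw": 5},
    {"translation": [45.4,-4.6,8.3],"turn": 0,"claw": 5},
    {"translation": [53,-5.4,6.9],"turn": 0,"claw": 5},
    {"translation": [57,-5.8,6],"turn": 0,"claw": 5},
    {"translation": [57,-5.8,6],"turn": 0,"claw": 5},
    {"translation": [57,-5.8,6],"turn": 0,"claw": 5},
  ],
)

```text
clock: 22.95
eef_pos: [0.617, -0.1715, 0.1127]
orientation: [0.001, 0.051, 0.999, 0.005]
contact_force: [-2.3, 1.7, -1.5]
grip_width: 0.103
```

Run:
```python
from h import *
o=observe();print(o['eef_pos'],o['orientation'],o['clock'],o['contact_force'],o['grip_width'])
m,_=look('wrist','t5',[],crop=(150,180,360,360),scale=3.5)
look('side','ts5',[],crop=(190,190,310,290),scale=6)
```

```text
[ 0.6170285  -0.17152821  0.11272889] [8.02397461e-04 5.14097772e-02 9.98664952e-01 4.97035581e-03] 22.95 [-2.27235586  1.6913377  -1.46171984] 0.10329772016602859
```

View pics/t5.png

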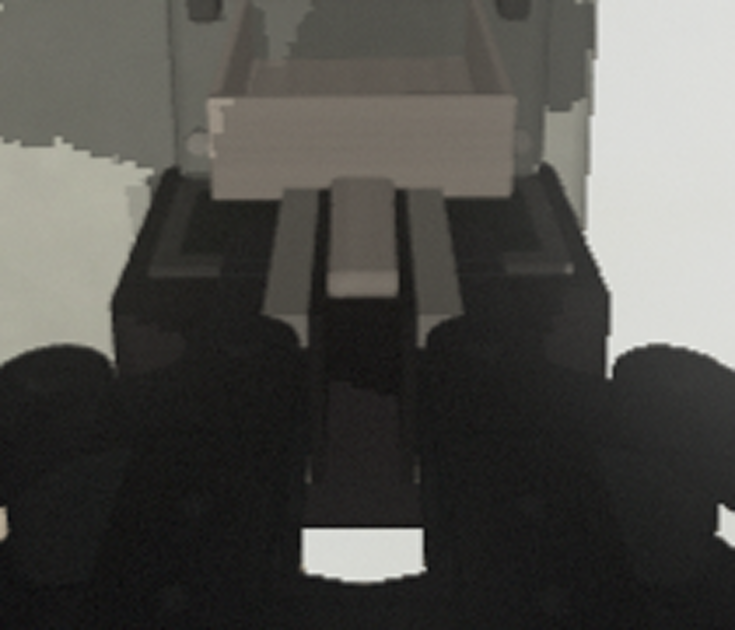

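View pics/ts5.png

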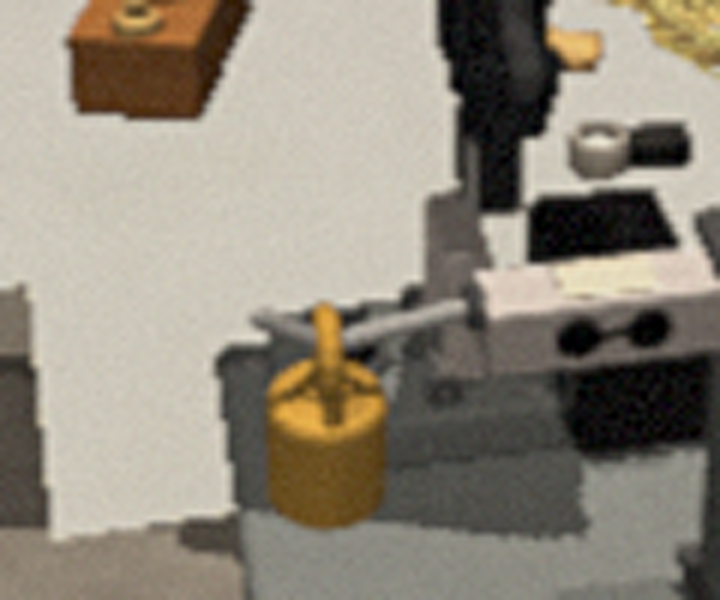

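Call:
send_rows(
  rows=[
    {"translation": [0,0,0],"turn": 0,"claw": 20},
    {"translation": [0,0,0],"turn": 0,"claw": 35},
    {"translation": [0,0,0],"turn": 0,"claw": 35},
    {"translation": [0,0,30],"turn": 0,"claw": 35},
    {"translation": [0,0,65],"turn": 0,"claw": 35},
    {"translation": [-20,1,95],"turn": 0,"claw": 35},
    {"translation": [-50,4,95],"turn": 0,"claw": 20},
    {"translation": [-58,5,95],"turn": 0,"claw": 0},
  ],
)

```text
clock: 23.72
eef_pos: [0.5583, -0.1669, 0.2112]
orientation: [0.003, 0.052, 0.999, 0.004]
contact_force: [0.7, 0.1, -0.0]
grip_width: 0.077
```

Run:
```python
from h import *
look('wrist','p0',[])
o=observe();print(o['eef_pos'],o['orientation'],o['clock'],o['contact_force'],o['grip_width'])
m,_=look('wrist','p1',['cal_switch_top','guard_tab'],scale=1.5)
look('side','ps1',[],crop=(190,190,310,290),scale=6)
o=observe();print(o['eef_pos'],o['orientation'],o['clock'],o['contact_force'],o['grip_width'])
```

```text
[ 0.55729646 -0.16633401  0.20914409] [0.00171487 0.05172365 0.99864978 0.00451073] 23.7667 [ 0.09801332 -0.71391892 -1.65401082] 0.0031301618143435702
cal_switch_top [([251.5, 180.5], 0.85)]
guard_tab [([254.9, 229.2], 0.7), ([55.8, 222.4], 0.52), ([400.6, 288.7], 0.42)]
[ 0.55927898 -0.16656604  0.20686724] [6.40785877e-04 5.15520883e-02 9.98656708e-01 5.17208998e-03] 23.9667 [-0.1224601  -0.018768   -0.39175347] -0.0009757104203527988
```

View pics/p1.png

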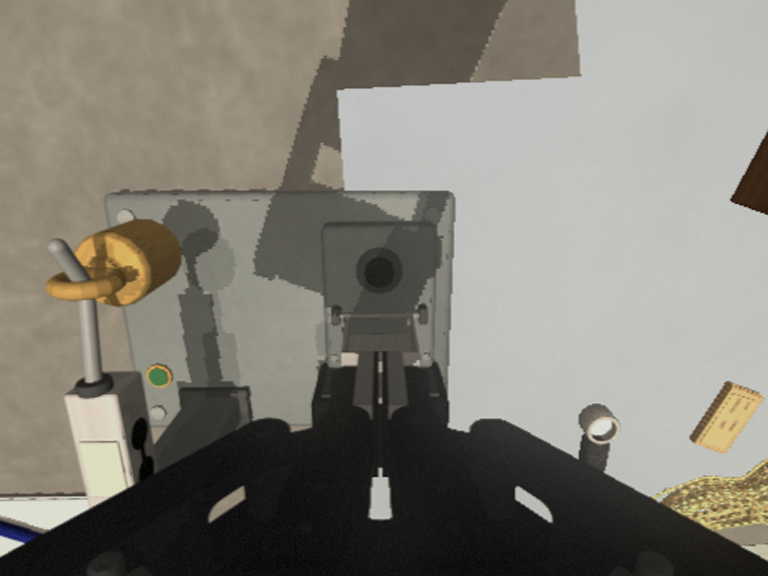

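View pics/ps1.png

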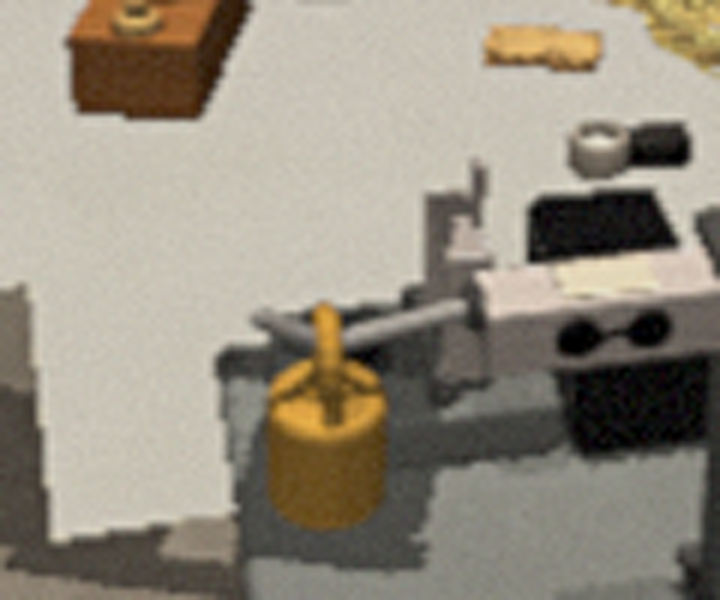

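Run:
```python
from h import *
m=mod('p1'); print(atz(m,(251.5,180.5),.058),atz(m,(379.5/1.5,271.5/1.5),.058))
d=mod('ps1');u=np.array([.9948,-.102,0]);H=np.array([.594,-.168,.049])
for a in (1.45,1.55,1.65,1.75):
    p=[]
    for r,h in ((83,15),(56,0)):
        p.append(((proj(d,H-u*(r*np.cos(a)-h*np.sin(a))/1e3+[0,0,(r*np.sin(a)+h*np.cos(a))/1e3])+.5-[190,190])*6).round(0))
    print(a,p)
```

```text
[ 0.5605353  -0.16653464  0.058     ] [ 0.56119101 -0.16513183  0.058     ]
1.45 [array([438., 159.]), array([408., 228.])]
1.55 [array([460., 159.]), array([423., 225.])]
1.65 [array([483., 161.]), array([438., 224.])]
1.75 [array([504., 164.]), array([452., 224.])]
```

Call:
send_rows(
  rows=[
    {"translation": [1,1,-35],"turn": 0,"claw": 0},
    {"translation": [1,1,-70],"turn": 0,"claw": 0},
    {"translation": [1,1,-105],"turn": 0,"claw": 0},
    {"translation": [1,1,-130],"turn": 0,"claw": 0},
    {"translation": [1,1,-142],"turn": 0,"claw": 0},
    {"translation": [1,1,-142],"turn": 0,"claw": 0},
    {"translation": [1,1,-142],"turn": 0,"claw": 0},
  ],
)

```text
clock: 24.55
eef_pos: [0.5608, -0.1656, 0.0645]
orientation: [0.0, 0.051, 0.999, 0.005]
contact_force: [-0.2, -0.3, 1.3]
grip_width: 0.003
```

Run:
```python
from h import *
o=observe();print(o['eef_pos'],o['orientation'],o['clock'],o['contact_force'],o['grip_width'])
m,_=look('wrist','p2',[],crop=(150,180,360,360),scale=3.5)
look('side','ps2',[],crop=(190,190,310,290),scale=6)
```

```text
[ 0.56078394 -0.16562259  0.06454414] [2.94317877e-04 5.14814220e-02 9.98659384e-01 5.38618048e-03] 24.55 [-0.2155567  -0.25603495  1.33931884] 0.003236931162978357
```

View pics/p2.png

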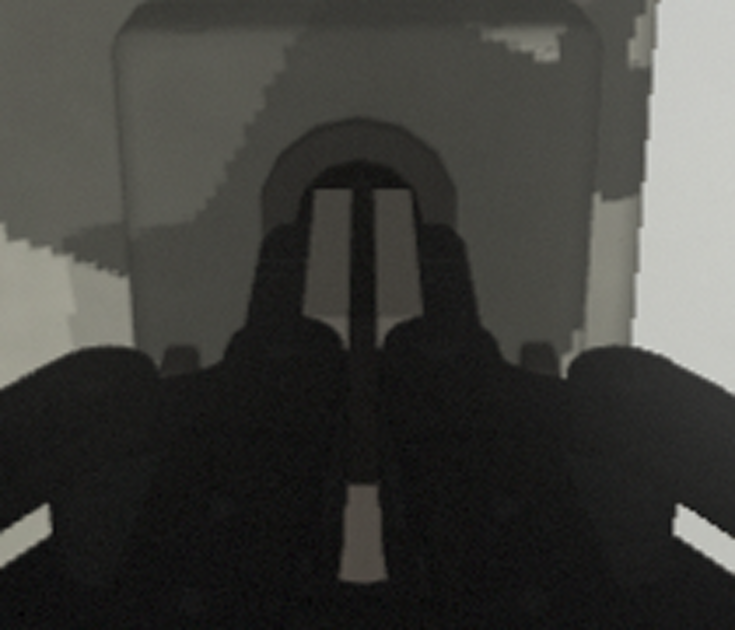

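View pics/ps2.png

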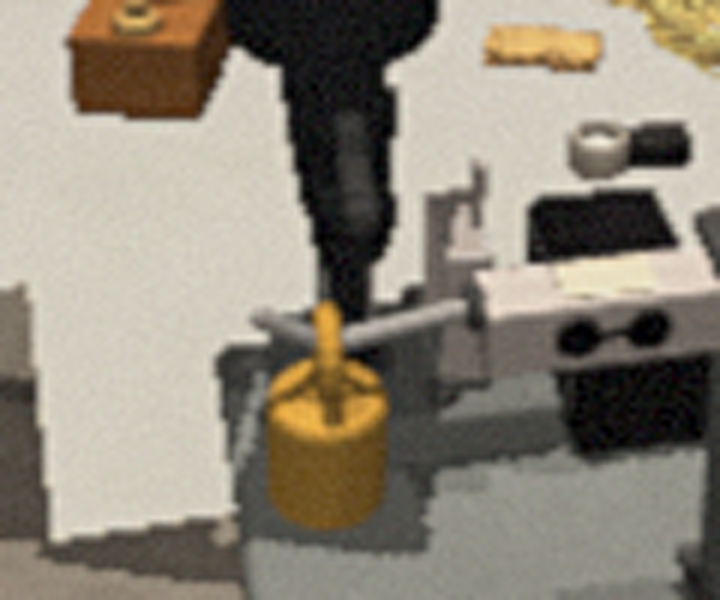

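Call:
send_rows(
  rows=[
    {"translation": [0,0,-5],"turn": 0,"claw": 0},
    {"translation": [0,0,-9],"turn": 0,"claw": 0},
    {"translation": [0,0,-12],"turn": 0,"claw": 0},
    {"translation": [0,0,-12.5],"turn": 0,"claw": 0},
    {"translation": [0,0,-12.5],"turn": 0,"claw": 0},
  ],
)

```text
clock: 25.07
eef_pos: [0.5631, -0.1668, 0.0555]
orientation: [0.004, 0.052, 0.999, 0.004]
contact_force: [2.0, -1.1, 4.1]
grip_width: -0.001
```

Call:
send_rows(
  rows=[
    {"translation": [0,0,-3],"turn": 0,"claw": 0},
    {"translation": [0,0,-6],"turn": 0,"claw": 0},
    {"translation": [0,0,-7],"turn": 0,"claw": 0},
    {"translation": [0,0,-7],"turn": 0,"claw": 0},
  ],
)

```text
clock: 25.4
eef_pos: [0.5633, -0.1669, 0.0527]
orientation: [0.002, 0.051, 0.999, 0.004]
contact_force: [-9.0, 3.7, 22.4]
grip_width: 0.002
```

Call:
send_rows(
  rows=[
    {"translation": [0,0,-3],"turn": 0,"claw": 0},
    {"translation": [0,0,-3],"turn": 0,"claw": 0},
    {"translation": [0,0,-3],"turn": 0,"claw": 0},
  ],
)

```text
clock: 25.65
eef_pos: [0.5633, -0.1669, 0.0528]
orientation: [0.001, 0.051, 0.999, 0.004]
contact_force: [-6.2, 2.5, 17.6]
grip_width: 0.0
```

Call:
send_rows(
  rows=[
    {"translation": [-2,0,10],"turn": 0,"claw": 0},
    {"translation": [-3,0,35],"turn": 0,"claw": 0},
    {"translation": [-5,0,75],"turn": 0,"claw": 0},
    {"translation": [-10,5,115],"turn": 0,"claw": 0},
    {"translation": [-20,15,150],"turn": 0,"claw": 0},
    {"translation": [-30,30,180],"turn": 0,"claw": 0},
    {"translation": [-40,40,190],"turn": 0,"claw": 0},
    {"translation": [-40,40,190],"turn": 0,"claw": 0},
  ],
)

```text
clock: 26.32
eef_pos: [0.5236, -0.126, 0.2467]
orientation: [0.004, 0.05, 0.999, 0.003]
contact_force: [0.4, 0.7, 0.5]
grip_width: 0.001
```

Run:
```python
from h import *
o=observe();print(o['eef_pos'],o['orientation'],o['clock'],o['contact_force'],o['grip_width'])
m,_=look('wrist','f1',['cal_switch_top','guard_tab'],scale=1.5)
look('side','fs1',[],crop=(190,190,310,290),scale=6)
look('scene','fc1',[],crop=(270,90,380,210),scale=5)
look('side','fs2',[],crop=(190,190,310,290),scale=6)
o=observe();print(o['eef_pos'],o['clock'],o['contact_force'],o['joint_vel'])
```

```text
[ 0.52356258 -0.1260324   0.2467249 ] [0.00424574 0.05016024 0.99872621 0.0034481 ] 26.3167 [0.42925713 0.67046396 0.5309447 ] 0.0008214971446018554
cal_switch_top [([219.6, 203.4], 0.62)]
guard_tab [([213.7, 252.2], 0.89), ([46.5, 247.7], 0.59), ([481.3, 145.4], 0.23)]
[ 0.52273205 -0.12712897  0.24048334] 26.6167 [ 0.49422691 -0.53053456  0.3907365 ] [-0.00212135 -0.00180769 -0.00798995  0.00075106  0.00275001  0.00103176]
```

View pics/f1.png

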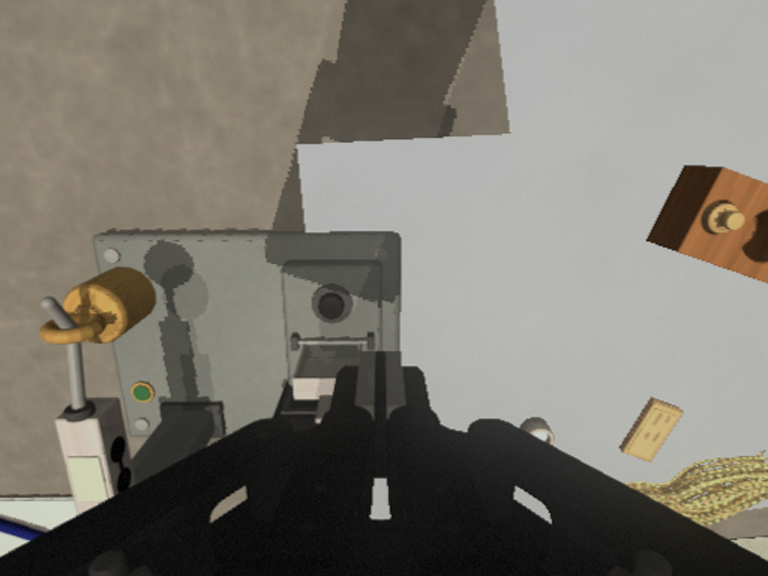

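View pics/fs2.png

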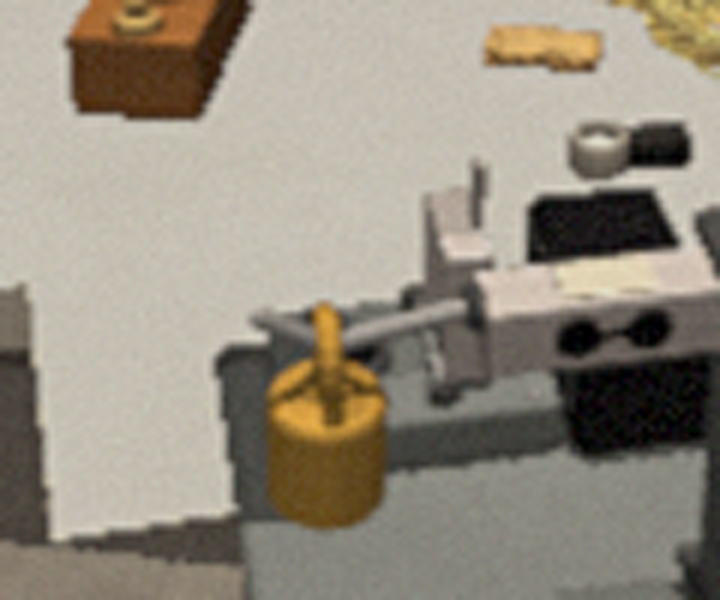

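View pics/fc1.png

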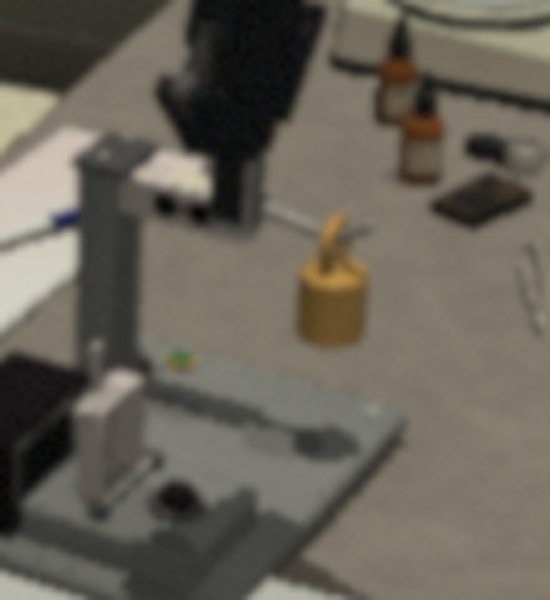

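Run:
```python
from h import *
print(arm.finish_job())
```

```text
the job is handed in; nothing more can be done
None
```

The job was handed in at about 26.7 s of the 70 s, and every check I made agreed that it was done in the right order. `finish_job` reports no verdict, so this rests on my own checks.

- **Moving the weight:** I lifted the check weight out of the block by its eye, stood it upright on the worktop and let go. I then took it by its body, threaded the eye over the hook tip and lowered it into the saddle until the wrist force showed contact, and released it.
- **Cover and switch:** I pinched the cover's tab and swung it up along its arc, then let go. With the fingers shut I pressed the switch and backed off.

**Last checks:**
- **Weight:** the side and scene pictures show it hanging upright by its eye in the saddle, clear of the gripper. It looked the same across the later pictures.
- **Cover:** it stands open by itself at about 1.62 rad, estimated from the side picture after I let go, and it looked unchanged in the last one.
- **Switch:** I inferred the full press. The tool stopped about 5 mm below the cap's given height and the force reached 22 N, against about 5 N for the spring. After backing off, the cap looked up in the picture, but I did not measure its height.
- **Bystanders:** the loupe and block showed no movement in any picture. The small knob weights looked undisturbed wherever they were visible.

**Disagreements:**
- The first look at the standing weight was about 3 mm off along the hook axis compared with the closer views. I corrected this before gripping.
- Tool position readings wandered by a few millimetres while the arm was settling.

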